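# Finish the vegetable pot and clear the prep boards

## Robot

A 6-joint arm with a two-finger parallel gripper is mounted at the origin on the work surface. World frame = base frame: x ahead of the robot, y to its left, z up, the work surface at z = 0. Lengths are in mm, angles in rad, forces in N, time in s.
With the tool pointing down it reaches from about 375 to 925 mm from the base axis. Payload 5.7 kg.
Tool frame: the origin (TCP) lies on the centre line of the jaws, within the pads' length; the fingertips stand 17 mm ahead of it and the grasp point (between the pads) lies 2 mm behind it; z points along the fingers, y is the line along which they close (so a half turn about z gives the same grasp; the last joint's range is limited). The gripper opens to 88 mm and grips with 3 to 60 N. Pads are 20 mm wide; open, the fingers measure 115 mm over their backs; the gripper's body (75 mm by 178 mm) begins 61 mm behind the grasp point.
Start: joints at [1.009, 0.359, 1.51, -0, 1.272, -0.115], TCP at [259.237, 541.071, 213.423] pointing down, gripper open.
Joint ranges: [-2.97, 2.97], [-1.01, 2.36], [0.21, 2.38], [-0.96, 4.11], [0.2, 2.71], [-2.98, 2.98]. Speed limits (rad/s): [2.39, 2.39, 3.14, 3.14, 3.14, 3.14].

## Interface

Orientations are given as a rotation vector (axis times angle).
In Python, from station import status, viewer, arm gives the robot as it stands.
- The arm moves only by the tool carry_out, never from a script. Its argument "deltas" is a list of rows, each a list of 6 numbers: the shift along the tool's x, y, z in mm, then the turn, a rotation vector about the tool's x, y, z in degrees. In form: [[x, y, z, rx, ry, rz], ...]. A call has 1 to 12 rows; each row is the pose to reach, as a shift and turn from the pose commanded when the call began, along the tool's axes at that moment; what a row does not reach only later rows make up. A row lasts 1/8 s, in which the tool goes at most 62.5 mm and 10.7 degrees, less where a joint would pass 70% of its speed; a pose out of reach is approached as far as the arm can. A call with a gripper value outside its range is refused whole. "grip" is the closure, from -1 (fully open) to 1 (shut), set as the call begins (left out, the last holds). The fingers move at their own pace and stop on an object; "force" is the grip in N (left out, the last holds). Time passes only in rows, so rows that repeat a pose let the fingers close. It gives the time, the measured TCP pose, the force, the opening and the grip force at its end, in the units of the state.
- status.get_obs(): the state, without advancing time (a new reading comes with each control period).
- viewer.capture(name): name is "scene" or "side" or "wrist"; returns the picture (400x640x3 uint8, red, green, blue); there is no depth.
- viewer.camera_model(name): a dict with "camera_matrix" (3x3 intrinsics, pixels), "T" (4x4, takes a point from camera to world coordinates). Camera axes: x right, y down, z forward; pixel columns grow to the right and rows downward; lengths in mm; the calibration is good to about 2 mm. The wrist camera is an equidistant fisheye: a pixel r from the principal point sees the ray r / f radians off the axis. A picture is of the moment at which its call begins: read the wrist's pose just before it. camera_model takes no time and is no camera call; for the wrist camera it gives the pose at the moment of the call.
- arm.finish_job(): hands the job in; it is judged then, once.
The state is a dict: "time_s": time; "qpos": joint angles; "qd": joint speeds; "tau": joint torques, N m; "eef_pos": TCP position; "ee_rot": TCP orientation; "ft_force": force on the tool from outside, world axes, zero at the start; "moment": the same for the moment, N m; "width": finger opening in mm; "grasp_force": force on a finger pad.
Only numpy, scipy, OpenCV 4.12 (cv2) and the standard library are available. Lean on these libraries where they do the work, as an engineer would, in place of code of your own. Each camera call takes 0.05 s, during which the arm holds its last target. There are 200 camera calls.

## Task

Put all the carrot chunks from the little boards into the pot, then take the wooden spoon and, beginning at the far side of the pot and with its head down among the chunks, stir one full turn anticlockwise as seen from above (far, left, near, right, and back to far), and stand the spoon back in its stand, head down. Also stack the three emptied little boards flat and squarely into one neat pile on the grey mat, lined up with it. Keep all the chunks in the pot, and leave the pepper mill, spice jar and garlic where they are.

Things in the scene. Friction and masses are not known exactly. Their poses are not given: they have to be found in the camera images.
- pot: blue round cooking pot, fixed; outside 214 mm across at the rim and 206 at the foot, 65 mm high, wall 4 mm, inside floor 6 mm above the table; two steel loop handles reach to 140 mm from the centre towards +x and -x at 52 mm height. Origin: centre of its underside; its axes are parallel to the world's. It already holds the turnip chunks.
- mat: flat grey plastic mat on the table, fixed, 126 x 76 x 4 mm, long side along its x axis. Origin: centre of its underside (on the table top).
- stand: square white pottery stand for the spoon, fixed, 50 x 50 mm outside, 40 x 40 mm inside, 80 mm high, open at the top, inside floor 5 mm above the table. Origin: centre of its underside.
- spoon: wooden stirring spoon (paddle) standing head down in the stand, upright or leaning up to 0.3 rad, 50 g, 200 mm long; head: 12 mm (its x) x 28 mm (its y) x 60 mm long, with a flat end; handle: square, 16 x 16 mm, from 60 to 200 mm above the end. Origin: centre of the flat end of the head; z axis points up along the handle to its top. A good place to grip is 155 mm above the end.
- pot_far (a point): point inside the pot on its far side, away from the robot (+x), 50 mm from the pot's centre and 20 mm above its underside.
- pot_left (a point): point inside the pot on its left side (+y), 50 mm from the pot's centre and 20 mm above its underside.
- pot_near (a point): point inside the pot on its near side, towards the robot (-x), 50 mm from the pot's centre and 20 mm above its underside.
- pot_right (a point): point inside the pot on its right side (-y), 50 mm from the pot's centre and 20 mm above its underside.
- carrot1: orange carrot chunk, eight-sided block 35 mm across corners (32 mm across flats) at the bottom, 30 mm across flats at the top, 26 mm high, 25 g; stands on one of the little boards (up to two on a board, 27 mm to either side of its centre along its long axis). Origin: centre of its larger end; z axis towards the smaller end, upright at the start. May be absent (None).
- carrot2: orange carrot chunk, eight-sided block 35 mm across corners (32 mm across flats) at the bottom, 30 mm across flats at the top, 26 mm high, 25 g; stands on one of the little boards (up to two on a board, 27 mm to either side of its centre along its long axis). Origin: centre of its larger end; z axis towards the smaller end, upright at the start. May be absent (None).
- carrot3: orange carrot chunk, eight-sided block 35 mm across corners (32 mm across flats) at the bottom, 30 mm across flats at the top, 26 mm high, 25 g; stands on one of the little boards (up to two on a board, 27 mm to either side of its centre along its long axis). Origin: centre of its larger end; z axis towards the smaller end, upright at the start. May be absent (None).
- carrot4: orange carrot chunk, eight-sided block 35 mm across corners (32 mm across flats) at the bottom, 30 mm across flats at the top, 26 mm high, 25 g; stands on one of the little boards (up to two on a board, 27 mm to either side of its centre along its long axis). Origin: centre of its larger end; z axis towards the smaller end, upright at the start. May be absent (None).
- carrot5: orange carrot chunk, eight-sided block 35 mm across corners (32 mm across flats) at the bottom, 30 mm across flats at the top, 26 mm high, 25 g; stands on one of the little boards (up to two on a board, 27 mm to either side of its centre along its long axis). Origin: centre of its larger end; z axis towards the smaller end, upright at the start. May be absent (None).
- turnip1: white turnip chunk of the same shape, size and weight as the carrot chunks, already in the pot. Origin: centre of its larger end. Stirring 40 mm from the pot's centre leaves room for a chunk between spoon and wall; further out chunks can wedge and twist the spoon in the grip.
- turnip2: white turnip chunk of the same shape, size and weight as the carrot chunks, already in the pot. Origin: centre of its larger end. Stirring 40 mm from the pot's centre leaves room for a chunk between spoon and wall; further out chunks can wedge and twist the spoon in the grip.
- turnip3: white turnip chunk of the same shape, size and weight as the carrot chunks, already in the pot. Origin: centre of its larger end. Stirring 40 mm from the pot's centre leaves room for a chunk between spoon and wall; further out chunks can wedge and twist the spoon in the grip.
- turnip4: white turnip chunk of the same shape, size and weight as the carrot chunks, already in the pot. Origin: centre of its larger end. Stirring 40 mm from the pot's centre leaves room for a chunk between spoon and wall; further out chunks can wedge and twist the spoon in the grip.
- board1: little rectangular pale bamboo prep board, 110 x 60 x 12 mm, about 90 g, flat slab, long side along its x axis, all three alike. Origin: centre of its underside; z up.
- board2: little rectangular pale bamboo prep board, 110 x 60 x 12 mm, about 90 g, flat slab, long side along its x axis, all three alike. Origin: centre of its underside; z up.
- board3: little rectangular pale bamboo prep board, 110 x 60 x 12 mm, about 90 g, flat slab, long side along its x axis, all three alike. Origin: centre of its underside; z up.
- mill: wooden pepper mill, 54 mm wide, 114 mm high. Origin: centre of its underside. To be left alone.
- spice: small amber spice jar with green cap, 46 mm wide, 80 mm high. Origin: centre of its underside. To be left alone.
- garlic: white garlic bulb, 54 mm wide, 50 mm high. Origin: centre of its underside. To be left alone.
Things that resemble listed ones, but are neither listed nor needed, are in the scene too. Several things look just like the mat: the one meant starts farthest to the robot's left. What is shaped like the carrot2 but pink is not meant.

How it is judged (in metres and radians):
On the way, in this order (a step that is already met when the one before it is completed fails the run):
1. every carrot chunk that is there lies in the pot (horizontal distance between each of carrot1, carrot2, carrot3, carrot4, carrot5 and pot below 0.1 m and height (world z) of each of carrot1, carrot2, carrot3, carrot4, carrot5 below 0.07 m and contact force between the fingers and carrot1 below 0.2 N and contact force between the fingers and carrot2 below 0.2 N and contact force between the fingers and carrot3 below 0.2 N and contact force between the fingers and carrot4 below 0.2 N and contact force between the fingers and carrot5 below 0.2 N), for 0.2 s.
2. the held spoon's head is down among the chunks at the far side of the pot (horizontal distance between spoon and pot_far below 0.03 m and z of spoon in the frame of pot below 0.032 m and contact force between the fingers and spoon above 0.5 N), for 0.05 s.
3. stirring, it passes the left side, chunks moving (horizontal distance between spoon and pot_left below 0.03 m and z of spoon in the frame of pot below 0.032 m and contact force between the fingers and spoon above 0.5 N and linear speed of any of carrot1, carrot2, carrot3, carrot4, carrot5, turnip1, turnip2, turnip3, turnip4 above 0.004 m/s), for 0.02 s.
4. stirring, it passes the near side, chunks moving (horizontal distance between spoon and pot_near below 0.03 m and z of spoon in the frame of pot below 0.032 m and contact force between the fingers and spoon above 0.5 N and linear speed of any of carrot1, carrot2, carrot3, carrot4, carrot5, turnip1, turnip2, turnip3, turnip4 above 0.004 m/s), for 0.02 s.
5. stirring, it passes the right side, chunks moving (horizontal distance between spoon and pot_right below 0.03 m and z of spoon in the frame of pot below 0.032 m and contact force between the fingers and spoon above 0.5 N and linear speed of any of carrot1, carrot2, carrot3, carrot4, carrot5, turnip1, turnip2, turnip3, turnip4 above 0.004 m/s), for 0.02 s.
6. it is back at the far side, and the chunks have been shifted about (all of step 2 and distance of any of turnip1, turnip2, turnip3, turnip4 from where it was at the start of the episode above 0.02 m), for 0.05 s.
7. the spoon stands in its stand again, head down, released (horizontal distance between spoon and stand below 0.028 m and height (world z) of spoon below 0.03 m and angle between spoon's own z axis and vertical below 0.45 rad and contact force between the fingers and spoon below 0.2 N), for 0.3 s.
At the end, for the whole second after the job is handed in: all chunks in the pot; spoon head down in its stand (end below 30 mm, lean under 0.45 rad); the three boards flat in one pile on the mat, centres within 9 mm of each other and 20 mm of the mat's, long sides within 0.12 rad of each other and 0.15 rad of the mat's; all released and at rest (all of step 7 and horizontal distance between each of carrot1, carrot2, carrot3, carrot4, carrot5, turnip1, turnip2, turnip3, turnip4 and pot below 0.1 m and height (world z) of each of carrot1, carrot2, carrot3, carrot4, carrot5, turnip1, turnip2, turnip3, turnip4 below 0.07 m and linear speed of spoon below 0.03 m/s and horizontal distance between each of board1, board2, board3 and mat below 0.02 m and angle between the x axis of each of board1, board2, board3 and the x axis of mat, either way round below 0.15 rad and angle between each of board1, board2, board3's own z axis and vertical below 0.06 rad and height (world z) of each of board1, board2, board3 below 0.036 m and linear speed of each of board1, board2, board3 below 0.02 m/s and contact force between the fingers and board1 below 0.2 N and horizontal distance between board1 and board2 below 0.009 m and angle between the x axis of board1 and the x axis of board2, either way round below 0.12 rad and horizontal distance between each of board1, board2 and board3 below 0.009 m and angle between the x axis of each of board1, board2 and the x axis of board3, either way round below 0.12 rad and contact force between the fingers and board2 below 0.2 N and contact force between the fingers and board3 below 0.2 N); the robot touches nothing.
It fails at once if the pepper mill is knocked more than 30 mm from its place or over (distance of mill from where it was at the start of the episode above 0.03 m or angle between mill's own z axis and vertical above 0.6 rad).
It fails at once if the spice jar is knocked more than 30 mm from its place or over (distance of spice from where it was at the start of the episode above 0.03 m or angle between spice's own z axis and vertical above 0.6 rad).
It fails at once if the garlic bulb is knocked more than 30 mm from its place or over (distance of garlic from where it was at the start of the episode above 0.03 m or angle between garlic's own z axis and vertical above 0.6 rad).
Of carrot1, carrot2, carrot3, carrot4, carrot5 only 3 to 5 are there at a start; the rules pass over those that are not, and their reading is None.
At some moment in a run one of carrot1, carrot2, carrot3, carrot4, carrot5, board1, board2, board3 may be knocked a few centimetres aside while the robot is not near it.
It also fails if it takes over 210 s, if anything falls off the work surface, if the arm or the gripper's body presses on something with over 40 N, if the wrist force passes 120 N, or if a joint passes its speed limit or range.

## Working session

There is one attempt and no reset: what is moved stays moved. The work goes in short steps, Python scripts to look and compute and a tool call to move; the robot and the scene stay as the last step left them, time stands still between calls to the robot, and variables do not carry over. Pictures are saved under pics/ and viewed, at most 14 in all, crops included, and the job is handed in when it is done.

Besides the shell and the picture viewer there is one more tool, called after "Call:" as name(argument=value, ...), one argument or row to a line, values as JSON. carry_out: Moves the arm, as the interface text tells. Its arguments: {"type":"object","properties":{"deltas":{"type":"array","items":{"type":"array","items":{"type":"number"}}},"grip":{"type":"number"},"force":{"type":"number"}},"required":["deltas"]}

```bash
ls; mkdir -p pics
cat > h.py <<'E'
import numpy as np, cv2
from scipy.spatial.transform import Rotation as R
from station import status, viewer, arm
def snap(n,f):
    m=viewer.camera_model(n); im=viewer.capture(n)
    cv2.imwrite(f'pics/{f}.png',im[...,::-1]); np.save(f'pics/{f}.npy',im)
    np.savez(f'pics/{f}_m.npz',K=m['camera_matrix'],T=m['T']); return im,m
def ray(m,uv,fish=False):
    K=np.array(m['camera_matrix']);T=np.array(m['T'])
    x=(uv[0]-K[0,2])/K[0,0];y=(uv[1]-K[1,2])/K[1,1]
    if fish:
        r=np.hypot(x,y);s=np.sin(r)/r if r>1e-9 else 1;d=np.array([x*s,y*s,np.cos(r)])
    else: d=np.array([x,y,1.])
    return T[:3,3],T[:3,:3]@d
def onz(m,uv,z,fish=False):
    o,d=ray(m,uv,fish);return o+d*(z-o[2])/d[2]
E
python3 - <<'E'
from h import *
for n in ('scene','side','wrist'):
    im,m=snap(n,n+'0'); print(n,np.round(m['camera_matrix'],1).tolist(),np.round(m['T'],3).tolist())
print(status.get_obs())
a=[cv2.imread(f'pics/{n}0.png') for n in('scene','side')]
E
```

```text
pics
scene [[416.0, 0.0, 323.8], [0.0, 416.0, 197.0], [0.0, 0.0, 1.0]] [[-0.833, 0.341, -0.435, 994.978], [0.552, 0.546, -0.63, 678.239], [0.022, -0.765, -0.643, 759.63], [0.0, 0.0, 0.0, 1.0]]
side [[464.8, 0.0, 322.4], [0.0, 464.8, 204.1], [0.0, 0.0, 1.0]] [[-0.954, -0.194, 0.228, 184.92], [-0.3, 0.609, -0.735, 1100.127], [0.003, -0.769, -0.639, 1016.867], [0.0, 0.0, 0.0, 1.0]]
wrist [[309.7, 0.0, 320.7], [0.0, 309.7, 202.1], [0.0, 0.0, 1.0]] [[0.433, 0.872, 0.228, 196.611], [0.902, -0.418, -0.112, 570.373], [-0.002, 0.254, -0.967, 383.875], [0.0, 0.0, 0.0, 1.0]]
{'time_s': 0.15, 'qpos': array([ 1.00889378e+00,  3.59338192e-01,  1.51113271e+00,  1.52794650e-05,
        1.27251349e+00, -1.15105879e-01]), 'qd': array([-0.00108818,  0.00014699, -0.00365907,  0.00075169, -0.00108973,
        0.00313708]), 'tau': array([ 5.88029388e-05, -5.15760612e+01, -2.71010166e+01,  6.76015299e-02,
        3.05889593e-02, -6.22454945e-05]), 'eef_pos': array([258.97283705, 540.65535606, 212.82298199]), 'ee_rot': array([-6.95904759e-01, -3.06305837e+00,  2.05415230e-03]), 'ft_force': array([-0.39593242,  0.30483541, -0.19026008]), 'moment': array([-0.08066944, -0.03106958,  0.0344508 ]), 'grasp_force': 0.0, 'width': 87.87927002770809}
```

View pics/scene0.png

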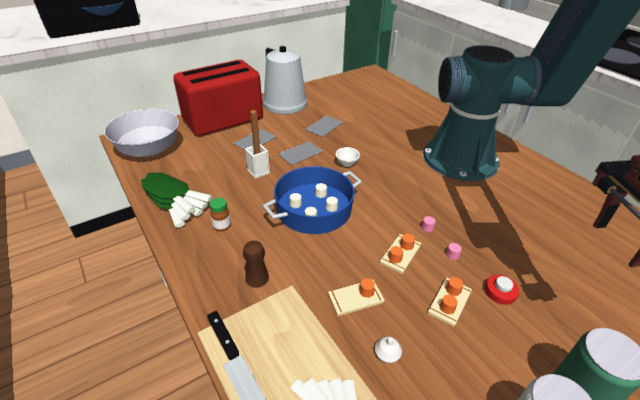

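View pics/side0.png

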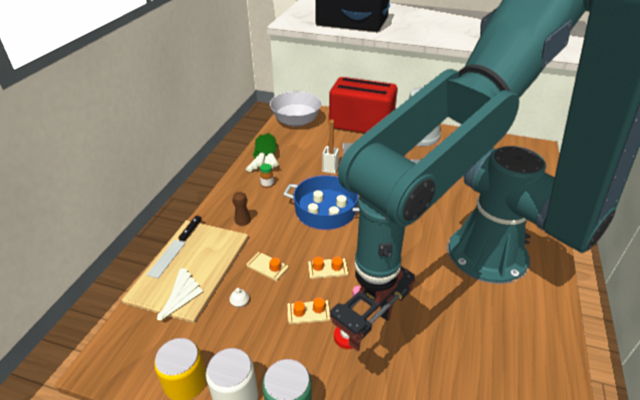

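View pics/wrist0.png

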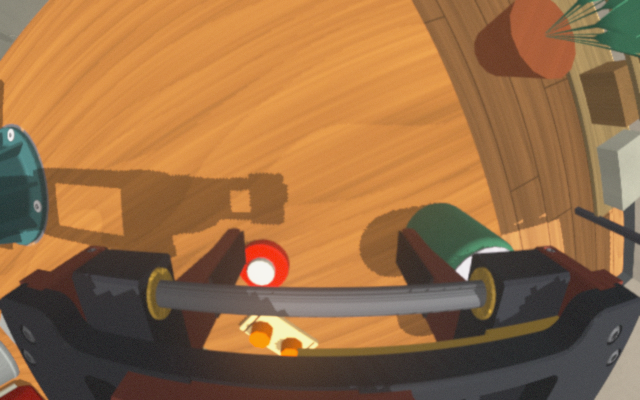

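The scene picture shows five carrots at (408,241), (396,254), (367,287), (456,286) and (449,302). They stand on three boards at (401,252), (356,297) and (450,300). The pot is at (315,200), the stand at (258,161), and three mats are at (255,140), (300,152) and (325,126). The side view agrees, with the arm hiding the mats, and the wrist view shows one board at (278,336).

```bash
cat > m1.py <<'E'
from h import *
def blobs(mask,mn):
    n,l,s,c=cv2.connectedComponentsWithStats(mask.astype(np.uint8));return [(c[i],s[i,4],(l==i)) for i in range(1,n) if s[i,4]>=mn]
def load(f): return np.load(f'pics/{f}.npy'),(lambda z:{'camera_matrix':z['K'],'T':z['T']})(np.load(f'pics/{f}_m.npz'))
if __name__=='__main__':
  for n in('scene0','side0'):
    im,m=load(n);h=cv2.cvtColor(im,cv2.COLOR_RGB2HSV);H,S,V=[h[...,i].astype(int) for i in range(3)]
    print(n)
    for c,a,_ in blobs((H<13)&(H>6)&(S>215)&(V>170),40): print(' carrot',c.round(1),a,onz(m,c,25)[:2].round(1))
    for c,a,_ in blobs((H>165-10)&(S>90)&(V>150),30): print(' pink',c.round(1),a,onz(m,c,13)[:2].round(1))
    pale=(H>14)&(H<32)&(S>40)&(S<130)&(V>190)
    car=(H<14)&(S>200)&(V>150)
    for c,a,k in blobs(cv2.morphologyEx((pale|car).astype(np.uint8),cv2.MORPH_CLOSE,np.ones((3,3))),250):
        P=np.array([onz(m,(u,v),12)[:2] for v,u in zip(*np.nonzero(k&pale))]).astype(np.float32)
        print(' board',c.round(1),a,cv2.minAreaRect(P))
    for c,a,k in blobs((S<60)&(V>70)&(V<165),150):
        if n=='scene0' and 100<c[1]<180 and 230<c[0]<350:
            P=np.array([onz(m,(u,v),4)[:2] for v,u in zip(*np.nonzero(k))]).astype(np.float32); print(' mat',c.round(1),a,cv2.minAreaRect(P))
    for c,a,k in blobs((H>100)&(H<125)&(S>120)&(V>60),1500):
        P=np.array([onz(m,(u,v),65)[:2] for v,u in zip(*np.nonzero(k))]); print(' pot',c.round(1),a,P.min(0),P.max(0))
    print(' px->', {k:onz(m,p,z)[:2].round(0).tolist() for k,p,z in ([('standtop',(257,153),80),('spoontop',(254,113),200),('mill',(257,283),0),('spice',(222,228),0),('garlic',(389,358),5),('potrimc',(315,190),65),('bowl',(347,158),25)] if n=='scene0' else [('standtop',(331,151),80),('spoontop',(331,123),195),('mill',(242,222),0),('spice',(266,185),0),('garlic',(239,303),5),('potc',(325,192),65)])})
  a=cv2.resize(cv2.imread('pics/scene0.png')[80:240,200:400],None,fx=4,fy=3.75)[:600,:800];cv2.imwrite('pics/c.png',a)
E
python3 m1.py
```

```text
scene0
 pink [428.5 223.6] 152 [317.7 182. ]
 pink [454.2 250.8] 175 [332.8 285.4]Traceback (most recent call last):
  File "m1.py", line 15, in <module>
    print(' board',c.round(1),a,cv2.minAreaRect(P))
                                ~~~~~~~~~~~~~~~^^^
cv2.error: OpenCV(4.12.0) /io/opencv/modules/imgproc/src/convhull.cpp:143: error: (-215:Assertion failed) total >= 0 && (depth == CV_32F || depth == CV_32S) in function 'convexHull'
```

```bash
python3 - <<'E'
from m1 import *
im,m=load('scene0');h=cv2.cvtColor(im,cv2.COLOR_RGB2HSV)
for k,(u,v) in dict(car=(367,287),car2=(456,285),boardL=(345,300),b2=(335,301),b3=(440,312),mat=(300,153),mat2=(325,125),mat3=(247,145),wood=(300,260),pot=(315,222)).items(): print(k,h[v,u])
E
sed -i 's/(H<13)&(H>6)&(S>215)&(V>170),40/(H<12)\&(S>215)\&(V>170),40/; s/  *P=np.array(\[onz(m,(u,v),12)/        if (k\&pale).sum()<150: continue\n&/' m1.py; python3 m1.py
```

```text
car [ 11 189 243]
car2 [ 11 188 243]
boardL [ 24  59 248]
b2 [ 22  74 240]
b3 [ 18  94 211]
mat [113   7 147]
mat2 [113   7 147]
mat3 [102   9 147]
wood [ 13 149 163]
pot [110 185 124]
scene0
 pink [428.5 223.6] 152 [317.7 182. ]
 pink [454.2 250.8] 175 [332.8 285.4]
 board [400.8 255.3] 508 ((445.83447265625, 217.72340393066406), (116.78950500488281, 61.40781784057617), 23.846113204956055)
 board [449.7 304.9] 703 ((449.27032470703125, 381.9805603027344), (115.20718383789062, 60.61235809326172), 23.40481948852539)
 board [353.4 298.9] 1040 ((615.273681640625, 263.9337463378906), (66.76392364501953, 110.6495132446289), 75.90321350097656)
 board [288.7 346.5] 8806 ((801.912109375, 309.46014404296875), (299.8212890625, 168.7121124267578), 89.89080810546875)
 board [217.4 359.8] 1008 ((922.347900390625, 244.342529296875), (30.349212646484375, 166.77572631835938), 0.14892658591270447)
 mat [323.8 125.5] 394 ((264.40753173828125, -392.6700134277344), (125.89588928222656, 76.8202133178711), 20.930313110351562)
 mat [264.8 136.2] 159 ((485.6294860839844, -442.9454650878906), (66.26037597656
[... 727 characters left out ...]
39.57476806640625), (369.06500244140625, 219.8971710205078), 89.99565124511719)
 board [266.  266.1] 593 ((614.8540649414062, 261.14208984375), (67.89745330810547, 111.11799621582031), 75.67488098144531)
 board [326.8 268.7] 593 ((444.2176208496094, 216.3965606689453), (111.43843841552734, 70.21990966796875), 23.59820556640625)
 board [308.2 313. ] 725 ((447.53564453125, 381.0198059082031), (110.76434326171875, 68.40049743652344), 23.474916458129883)
 pot [323.8 202.1] 2155 [ 417.87621779 -148.4430441 ] [634.70258834 116.50396428]
 px-> {'standtop': [581.0, -277.0], 'spoontop': [583.0, -278.0], 'mill': [772.0, 98.0], 'spice': [774.0, -110.0], 'garlic': [637.0, 406.0], 'potc': [536.0, -57.0]}
```

View pics/c.png

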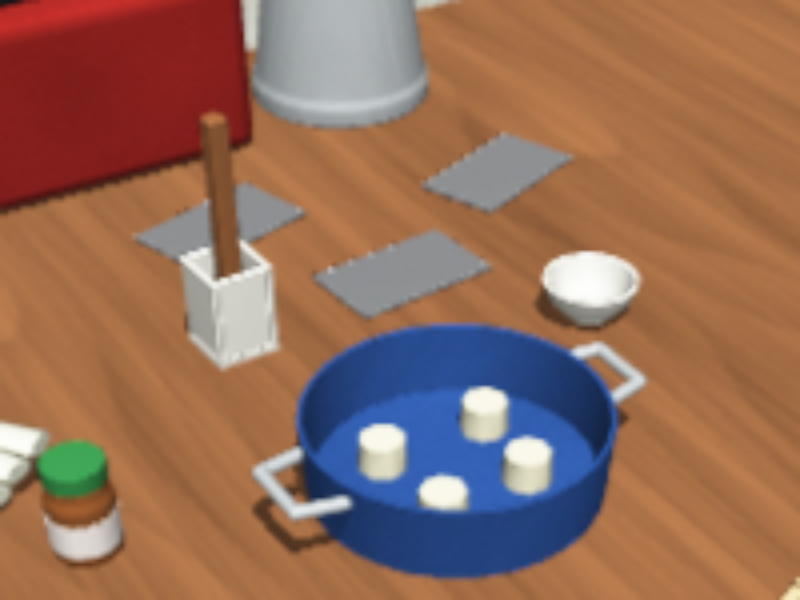

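The crop shows the full target mat at (300,152), with the largest y of the three. The spoon leans slightly in the stand at (258,153), and four turnips lie in the pot.

```bash
cat > m2.py <<'E'
from m1 import *
from scipy.optimize import least_squares
for n in('scene0','side0'):
    im,m=load(n);h=cv2.cvtColor(im,cv2.COLOR_RGB2HSV);H,S,V=[h[...,i].astype(int) for i in range(3)]
    print(n)
    for c,a,_ in blobs((H<13)&(H>5)&(S>165)&(V>195),40):
        if c[1]>220: print(' carrot',c.round(1),a,onz(m,c,25)[:2].round(1))
    for c,a,k in blobs((H>100)&(H<125)&(S>120)&(V>60),1500):
        us=np.unique(np.nonzero(k)[1]);us=us[8:-8] if n[1]=='c' else us[8:40]
        P=np.array([onz(m,(u,np.nonzero(k[:,u])[0][0]),65)[:2] for u in us])
        r=least_squares(lambda q:np.hypot(*(P-q).T)-107,[535,-48],loss='soft_l1'); print(' pot',r.x,np.abs(r.fun).mean())
    if n=='scene0':
      for x,y in ((181,259),(224,282),(273,263),(235,243)): print(' stand',onz(m,(200+x/4,80+y/3.75),80)[:2].round(1))
E
python3 m2.py
```

```text
scene0
 carrot [408.3 240.1] 140 [412.9 205.8]
 carrot [396.7 253.6] 137 [466.7 224.3]
 carrot [452.8 293.9] 362 [441.3 378.9]
 carrot [367.4 286.2] 177 [585.  262.7]
 pot [532.86033294 -37.18725081] 0.9647436686097735
 stand [ 609.9 -290.9]
 stand [ 597.4 -246.1]
 stand [ 555.5 -250.9]
 stand [ 566.2 -290.8]
side0
 pot [527.64789816 -41.22036112] 1.2022970976550678
```

```bash
cat > p.py <<'E'
from m1 import *
def plan(wps,o=None):
    """wps: (x,y,z,tool-y angle deg mod 180); prints deltas from present pose, tool pointing down"""
    o=o or status.get_obs(); R0=R.from_rotvec(o['ee_rot']);M=R0.as_matrix()
    a0=np.degrees(np.arctan2(M[1,1],M[0,1])); a=a0
    print('t',round(o['time_s'],2),'pos',o['eef_pos'].round(1),'ang',a0.round(1),'q',o['qpos'].round(2),'w',round(o['width'],1))
    for x,y,z,b in wps:
        b=a+((b-a+90)%180-90); a=b; c,s=np.cos(np.radians(b)),np.sin(np.radians(b))
        T=R.from_matrix(np.array([[s,c,0],[-c,s,0],[0,0,-1]]))
        print(np.r_[R0.inv().apply(np.array([x,y,z])-o['eef_pos']),np.degrees((R0.inv()*T).as_rotvec())].round(1).tolist())
def look(f):
    im,m=snap('scene',f);h=cv2.cvtColor(im,cv2.COLOR_RGB2HSV);H,S,V=[h[...,i].astype(int) for i in range(3)]
    for c,a,_ in blobs((H<13)&(H>5)&(S>165)&(V>195),25):
        if c[1]>160: print(' carrot',c.round(0),a,onz(m,c,31)[:2].round(1))
    pale=(H>14)&(H<32)&(S>40)&(S<130)&(V>190);car=(H<14)&(S>165)&(V>195)
    for c,a,k in blobs(cv2.morphologyEx((pale|car).astype(np.uint8),cv2.MORPH_CLOSE,np.ones((3,3))),250):
        if (k&pale).sum()<150 or a>2000 or c[1]<180 or c[0]<310: continue
        P=np.array([onz(m,(u,v),12)[:2] for v,u in zip(*np.nonzero(k&pale))]).astype(np.float32); q,s,g=cv2.minAreaRect(P)
        print(' board',c.round(0),np.round(q,1),np.round(s,1),round(((g if s[0]>s[1] else g+90)+90)%180-90,1))
E
python3 - <<'E'
from p import *
look('s1'); im,m=load('scene0')
for p in ((295,200),(321,190),(332,204),(311,212)): print('turnip',onz(m,p,22)[:2].round(0))
print(viewer.camera_model('wrist')['T'])
plan([(473,392,120,113.5),(473,392,33,113.5)])
E
```

```text
carrot [408. 240.] 139 [417.7 209.8]
 carrot [397. 254.] 136 [471.  227.9]
 carrot [453. 294.] 363 [445.9 381.3]
 carrot [367. 286.] 177 [588.4 266. ]
 board [401. 252.] [445.9 217.7] [117.   61.2] 23.7
 board [451. 301.] [449.1 382.2] [115.5  60.6] 23.1
 board [356. 297.] [615.3 263.9] [ 66.8 110.6] -14.1
turnip [570. -76.]
turnip [486. -74.]
turnip [494.  -8.]
turnip [559. -11.]
[[ 4.32652553e-01  8.72208026e-01  2.28177405e-01  1.96671755e+02]
 [ 9.01558923e-01 -4.18057354e-01 -1.11443071e-01  5.70470812e+02]
 [-1.81029873e-03  2.53931505e-01 -9.67220509e-01  3.84088974e+02]
 [ 0.00000000e+00  0.00000000e+00  0.00000000e+00  1.00000000e+00]]
t 0.2 pos [259.  540.7 212.9] ang 64.4 q [ 1.01  0.36  1.51 -0.    1.27 -0.12] w 88.0Traceback (most recent call last):
  File "<stdin>", line 5, in <module>
  File "p.py", line 9, in plan
    T=R.from_matrix(np.array([[s,c,0],[-c,s,0],[0,0,-1]]))
  File "scipy/spatial/transform/_rotation.pyx", line 1143, in scipy.spatial.transform._rotation.Rotation.from_matrix
ValueError: Non-positive determinant (left-handed or null coordinate frame) in rotation matrix 0: [[ 0.91706007 -0.39874907  0.        ]
 [ 0.39874907  0.91706007  0.        ]
 [ 0.          0.         -1.        ]].
```

```bash
sed -i 's/\[\[s,c,0\],\[-c,s,0\],\[0,0,-1\]\]/[[-s,c,0],[c,s,0],[0,0,-1]]/' p.py
python3 - <<'E'
from p import *
plan([(473,392,120,113.5),(473,392,33,113.5)])
E
```

```text
t 0.2 pos [259.  540.7 212.9] ang 64.4 q [ 1.01  0.36  1.51 -0.    1.27 -0.12] w 88.0
[-257.3, -41.6, 93.0, -0.1, -0.0, -49.1]
[-257.3, -41.5, 180.0, -0.1, -0.0, -49.1]
```

Call:
carry_out(
  deltas=[
    [-257,-42,93,0,0,-49],
    [-257,-42,93,0,0,-49],
    [-257,-42,93,0,0,-49],
    [-257,-42,93,0,0,-49],
    [-257,-42,93,0,0,-49],
    [-257,-42,93,0,0,-49],
    [-257,-42,93,0,0,-49],
    [-257,-42,130,0,0,-49],
    [-257,-42,130,0,0,-49],
  ],
  grip=-0.4,
)

```text
time_s: 1.32
eef_pos: [469.8, 391.9, 81.9]
ee_rot: [0.637, -3.072, 0.003]
ft_force: [-0.8, 0.3, 0.6]
width: 61.3
grasp_force: 0.0
```

Run:
```python
from p import *
snap('wrist','w1')
plan([(473,392,33,113.5)])
```

```text
t 1.38 pos [471.  392.5  83.3] ang 113.4 q [ 0.58  0.52  1.61  0.    1.02 -1.4 ] w 61.7
[-1.7, -1.3, 50.3, -0.0, -0.1, -0.1]
```

View pics/w1.png

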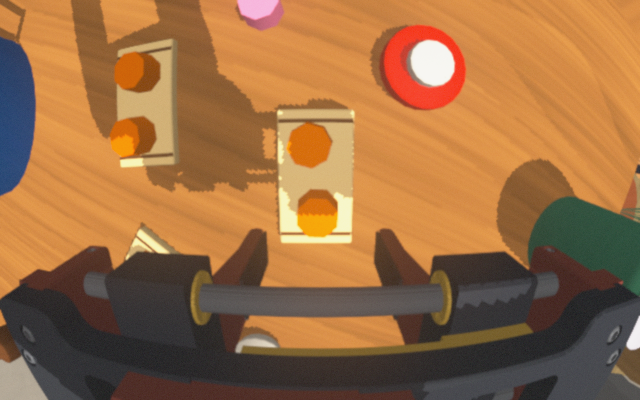

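The wrist view shows both carrots on this board at (309,146) and (318,213). The nearer one is centred between the fingers.

Run:
```python
from p import *
im,m=load('w1')
for p in((309,144),(318,212),(137,70),(133,137)): print(onz(m,p,34,True).round(1))
```

```text
[423.3 362.4  34. ]
[466.6 388.   34. ]
[417.6 210.5  34. ]
[469.3 227.2  34. ]
```

Call:
carry_out(
  deltas=[
    [-2,-1,50,0,0,0],
    [-2,-1,50,0,0,0],
    [-2,-1,50,0,0,0],
  ],
)

```text
time_s: 1.75
eef_pos: [475.5, 392.9, 35.2]
ee_rot: [-0.637, 3.075, 0.001]
ft_force: [-0.1, 0.1, 0.5]
width: 61.4
grasp_force: 0.0
```

Call:
carry_out(
  deltas=[
    [0,0,0,0,0,0],
    [0,0,0,0,0,0],
    [0,0,0,0,0,0],
    [0,0,-80,0,0,0],
    [0,0,-80,0,0,0],
  ],
  grip=1,
  force=12,
)

```text
time_s: 2.38
eef_pos: [477.1, 393.3, 117.0]
ee_rot: [-0.636, 3.071, 0.003]
ft_force: [-0.3, 0.1, -0.6]
width: 14.8
grasp_force: 0.0
```

Run:
```python
from p import *
plan([(532,2,120,113.5),(532,2,62,113.5)])
```

```text
t 2.38 pos [477.1 393.3 117. ] ang 113.4 q [ 0.58  0.48  1.58 -0.    1.08 -1.4 ] w 14.8
[105.0, -380.9, -3.9, 0.1, 0.3, -0.1]
[105.4, -381.0, 54.1, 0.1, 0.3, -0.1]
```

Call:
carry_out(
  deltas=[
    [0,0,0,0,0,0],
    [0,0,0,0,0,0],
  ],
  grip=-0.4,
)

```text
time_s: 2.62
eef_pos: [474.1, 391.3, 112.1]
ee_rot: [0.637, -3.074, 0.001]
ft_force: [0.3, -0.0, -0.4]
width: 31.6
grasp_force: 0.0
```

Run:
```python
from p import *
look('s2'); snap('wrist','w2');print(status.get_obs()['width'])
```

```text
carrot [392. 249.] 26 [471.2 212.4]
 carrot [367. 287.] 192 [589.5 267.1]
 carrot [450. 303.] 196 [469.4 394.8]
 board [356. 297.] [616.  264.1] [ 67.4 112.4] -14.1
 board [450. 307.] [450.5 382.6] [117.2  60.8] 23.4
39.57440425055457
```

View pics/w2.png

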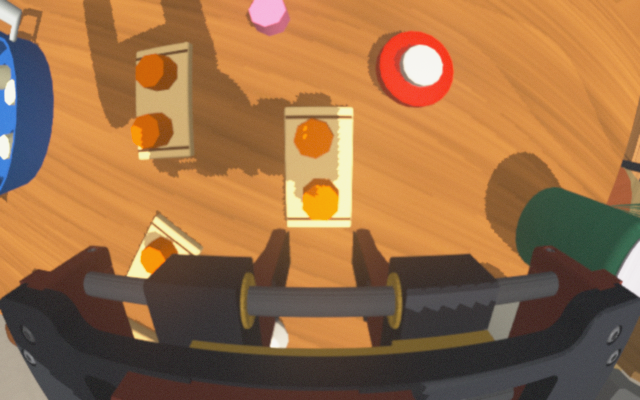

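The carrot is still on its board at (320,200): I lifted before the fingers had closed. I'll hold the close longer.

Call:
carry_out(
  deltas=[
    [4,1,60,0,0,0],
    [4,1,79,0,0,0],
    [4,1,79,0,0,0],
    [4,1,79,0,0,0],
  ],
)

```text
time_s: 3.22
eef_pos: [471.4, 391.6, 34.6]
ee_rot: [-0.637, 3.076, 0.0]
ft_force: [0.3, -0.6, 0.3]
width: 61.4
grasp_force: 0.0
```

Call:
carry_out(
  deltas=[
    [0,0,0,0,0,0],
    [0,0,0,0,0,0],
    [0,0,0,0,0,0],
    [0,0,0,0,0,0],
    [0,0,0,0,0,0],
    [0,0,0,0,0,0],
    [0,0,-80,0,0,0],
    [0,0,-80,0,0,0],
    [0,0,-80,0,0,0],
  ],
  grip=1,
)

```text
time_s: 4.35
eef_pos: [471.9, 392.0, 115.8]
ee_rot: [-0.637, 3.073, 0.002]
ft_force: [-0.3, -0.2, -0.6]
width: 0.5
grasp_force: 0.0
```

Run:
```python
from p import *
plan([(532,2,120,113.5),(532,2,62,113.5)])
```

```text
t 4.35 pos [471.9 392.  115.8] ang 113.4 q [ 0.58  0.47  1.59 -0.    1.08 -1.4 ] w 0.5
[99.8, -381.7, -4.7, 0.0, 0.2, -0.1]
[99.9, -381.8, 53.3, 0.0, 0.2, -0.1]
```

Run:
```python
from p import *
look('s3'); snap('wrist','w3'); snap('side','sd3')
a=cv2.imread('pics/w3.png')[60:340,150:500]; b=cv2.imread('pics/s3.png')[200:340,340:500]
s=cv2.imread('pics/sd3.png')[220:380,220:460]
t=np.zeros((600,800,3),np.uint8); t[:280,:350]=a; t[:280,360:680]=cv2.resize(b,(320,280)); t[290:600,:465]=cv2.resize(s,(465,310)); cv2.imwrite('pics/t3.png',t)
```

```text
carrot [393. 249.] 28 [469.5 212.1]
 carrot [451. 280.] 36 [420.4 353.3]
 carrot [367. 287.] 193 [589.6 267.2]
 carrot [450. 303.] 203 [468.8 394.3]
 board [356. 297.] [616.  264.1] [ 67.4 112.4] -14.1
 board [449. 306.] [450.5 382.6] [117.2  60.9] 23.4
```

View pics/t3.png

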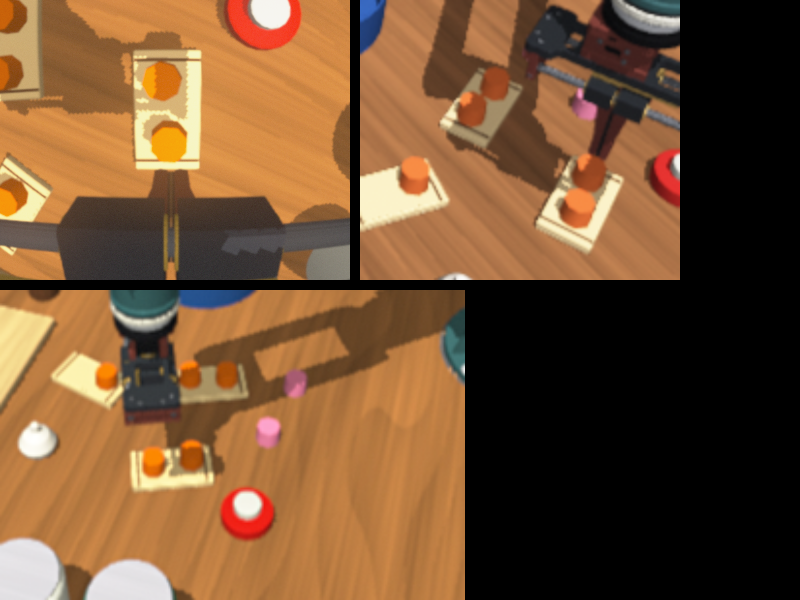

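Call:
carry_out(
  deltas=[
    [0,0,40,0,0,0],
    [0,0,40,0,0,0],
    [0,0,40,0,0,0],
    [0,0,40,0,0,0],
    [0,0,40,0,0,0],
    [0,0,40,0,0,0],
    [0,0,84,0,0,0],
    [0,0,84,0,0,0],
    [0,0,84,0,0,0],
    [0,0,84,0,0,0],
  ],
  grip=-0.4,
)

```text
time_s: 5.75
eef_pos: [472.0, 392.0, 31.9]
ee_rot: [-0.637, 3.074, 0.001]
ft_force: [-0.1, 0.8, -0.6]
width: 61.7
grasp_force: 0.0
```

Call:
carry_out(
  deltas=[
    [0,0,0,0,0,0],
    [0,0,0,0,0,0],
    [0,0,0,0,0,0],
    [0,0,0,0,0,0],
    [0,0,0,0,0,0],
  ],
  grip=1,
)

```text
time_s: 6.38
eef_pos: [471.0, 391.3, 30.4]
ee_rot: [0.637, -3.076, 0.0]
ft_force: [0.2, -0.2, -0.8]
width: 15.1
grasp_force: 0.0
```

Call:
carry_out(
  deltas=[
    [0,0,0,0,0,0],
    [0,0,0,0,0,0],
    [0,0,0,0,0,0],
  ],
  force=20,
)

```text
time_s: 6.75
eef_pos: [471.0, 391.3, 30.4]
ee_rot: [0.637, -3.076, 0.0]
ft_force: [0.1, 0.0, -0.6]
width: 0.5
grasp_force: 0.0
```

Run:
```python
from p import *
look('s4')
plan([])
snap('wrist','w4');snap('side','sd4');
a=cv2.imread('pics/w4.png')[60:340,150:500]; b=cv2.imread('pics/s4.png')[200:340,340:500]
s=cv2.imread('pics/sd4.png')[220:380,220:460]
t=np.zeros((600,800,3),np.uint8); t[:280,:350]=a; t[:280,360:680]=cv2.resize(b,(320,280)); t[290:600,:465]=cv2.resize(s,(465,310)); cv2.imwrite('pics/t4.png',t)
```

```text
carrot [395. 259.] 45 [483.9 238.3]
 carrot [367. 287.] 192 [589.5 267.1]
 carrot [450. 308.] 76 [479.3 403.8]
 board [356. 297.] [616.  264.1] [ 67.5 111.9] -14.5
 board [445. 313.] [485.4 397.4] [38.9 61.6] -62.9
t 6.8 pos [471.  391.4  30.4] ang 113.4 q [ 0.58  0.58  1.65 -0.    0.91 -1.4 ] w 0.5
```

View pics/t4.png

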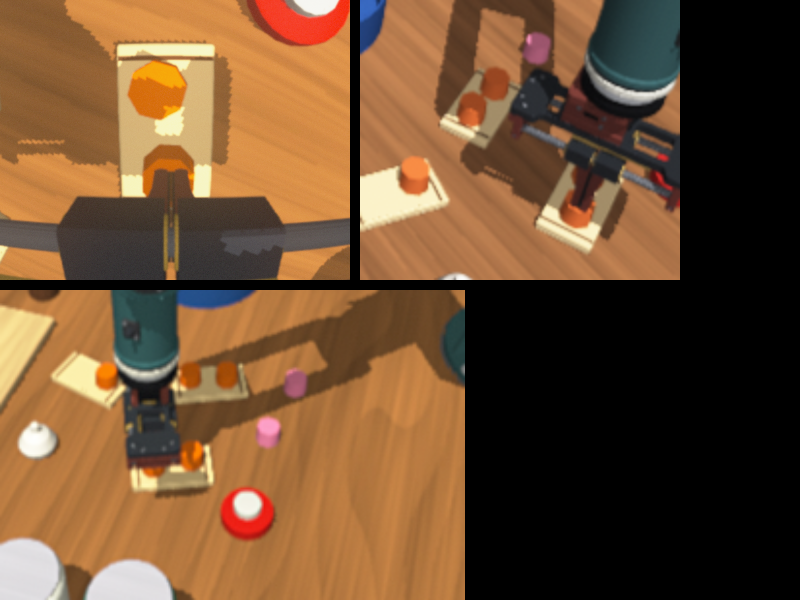

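Run:
```python
from p import *
def proj(m,p,f=False):
    T=np.array(m['T']);K=np.array(m['camera_matrix']);c=T[:3,:3].T@(np.array(p)-T[:3,3])
    if f:
        th=np.arctan2(np.hypot(c[0],c[1]),c[2]);n=c[:2]/np.hypot(c[0],c[1]);return (K[:2,:2]@(n*th)+K[:2,2]).round(1)
    return (K@c)[:2]/c[2]
for f,fs in(('s4',0),('sd4',0),('w4',1)):
    im,m=load(f);print(f,[proj(m,(471,391,z),fs).round(1).tolist() for z in(13,38,60,100)], 'carrot',[proj(m,(470,391,z),fs).round(1).tolist() for z in (12,38)])
a=cv2.imread('pics/s4.png')[250:340,400:500];b=cv2.imread('pics/w4.png')[180:300,260:380]
t=np.hstack([cv2.resize(a,(440,400),interpolation=2),cv2.resize(b,(360,400),interpolation=2)]);cv2.imwrite('pics/t5.png',t)
```

```text
s4 [[446.1, 307.4], [448.6, 300.4], [450.9, 293.9], [455.3, 281.6]] carrot [[446.3, 307.5], [449.0, 300.1]]
sd4 [[298.3, 312.1], [298.0, 306.1], [297.7, 300.7], [297.2, 290.6]] carrot [[298.6, 312.4], [298.3, 306.2]]
w4 [[320.7, 231.6], [320.6, 246.6], [320.5, 263.4], [320.4, 307.8]] carrot [[321.3, 229.7], [321.3, 245.1]]
```

View pics/t5.png

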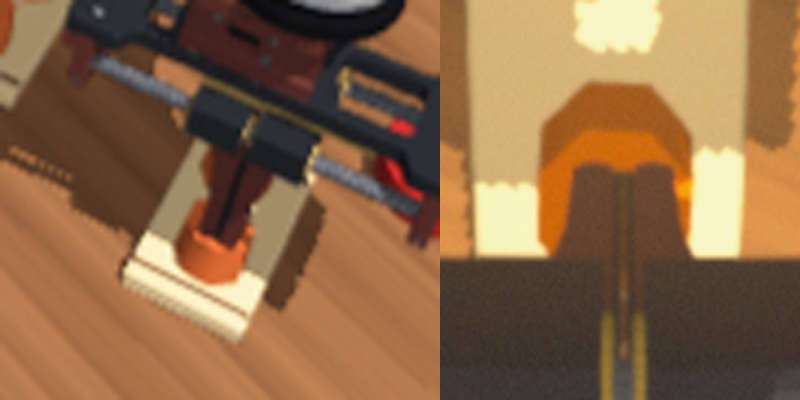

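The close-up shows the fingertips passing through this chunk with no force, so it is not solid to the fingers. I'll try its neighbour.

Call:
carry_out(
  deltas=[
    [0,0,-60,0,0,0],
    [0,0,-60,0,0,0],
    [52,0,-60,0,0,0],
    [52,0,-60,0,0,0],
    [52,0,-60,0,0,0],
    [52,0,-60,0,0,0],
    [52,0,-60,0,0,0],
    [52,0,-2,0,0,0],
    [52,0,-2,0,0,0],
    [52,0,-2,0,0,0],
  ],
  grip=-0.4,
)

```text
time_s: 8.15
eef_pos: [423.8, 371.0, 33.2]
ee_rot: [-0.637, 3.076, -0.0]
ft_force: [-0.0, -0.3, 0.8]
width: 61.1
grasp_force: 0.0
```

Call:
carry_out(
  deltas=[
    [0,0,0,0,0,0],
    [0,0,0,0,0,0],
    [0,0,0,0,0,0],
    [0,0,0,0,0,0],
    [0,0,0,0,0,0],
    [0,0,0,0,0,0],
    [0,0,0,0,0,0],
  ],
  grip=1,
)

```text
time_s: 9.02
eef_pos: [423.3, 370.7, 32.4]
ee_rot: [0.637, -3.076, 0.0]
ft_force: [-0.9, -0.2, 0.3]
width: 0.6
grasp_force: 0.0
```

Run:
```python
from p import *
look('s5')
plan([(420,370,80,113.5),(532,2,120,113.5),(532,2,62,113.5)])
snap('wrist','w5')
```

```text
carrot [407. 246.] 28 [434.8 222.3]
 carrot [397. 254.] 148 [471.9 228.8]
 carrot [367. 287.] 191 [589.5 267. ]
 carrot [451. 300.] 256 [460.9 390.8]
 board [395. 257.] [466.5 222.9] [82.1 60.4] 30.8
 board [356. 297.] [616.1 264.1] [ 67.4 112.1] -14.1
 board [449. 305.] [460.9 387.2] [94.4 60.8] 23.4
t 9.07 pos [423.3 370.7  32.4] ang 113.4 q [ 0.6   0.53  1.77 -0.    0.85 -1.38] w 0.5
[3.3, 0.7, -47.6, -0.0, -0.0, -0.1]
[46.6, -381.5, -87.6, -0.0, -0.0, -0.1]
[46.6, -381.5, -29.6, -0.0, -0.0, -0.1]
```

The second chunk on this board did not register either. I'll test a chunk on another board before drawing a conclusion.

Run:
```python
from p import *
plan([(423,371,110,113.5),(470,227,110,113.5),(470,227,33,113.5)])
```

```text
t 9.12 pos [423.2 370.7  32.4] ang 113.4 q [ 0.6   0.53  1.77 -0.    0.85 -1.38] w 0.4
[0.1, 0.4, -77.6, -0.0, -0.0, -0.1]
[14.2, -150.4, -77.6, -0.0, -0.0, -0.1]
[14.2, -150.4, -0.6, -0.0, -0.0, -0.1]
```

Call:
carry_out(
  deltas=[
    [0,0,-78,0,0,0],
    [0,0,-78,0,0,0],
    [14,-150,-78,0,0,0],
    [14,-150,-78,0,0,0],
    [14,-150,-78,0,0,0],
    [14,-150,-78,0,0,0],
    [14,-150,-78,0,0,0],
    [14,-150,-1,0,0,0],
    [14,-150,-1,0,0,0],
    [14,-150,-1,0,0,0],
    [14,-150,-1,0,0,0],
  ],
  grip=-0.4,
)

```text
time_s: 10.5
eef_pos: [470.9, 228.3, 34.7]
ee_rot: [-0.638, 3.074, 0.0]
ft_force: [0.5, -1.0, 0.8]
width: 61.5
grasp_force: 0.0
```

Call:
carry_out(
  deltas=[
    [0,0,0,0,0,0],
    [0,0,0,0,0,0],
    [0,0,0,0,0,0],
    [0,0,0,0,0,0],
    [0,0,0,0,0,0],
    [0,0,0,0,0,0],
    [0,0,0,0,0,0],
  ],
  grip=1,
)

```text
time_s: 11.38
eef_pos: [470.0, 227.4, 33.4]
ee_rot: [0.637, -3.076, 0.0]
ft_force: [1.1, -0.2, 0.0]
width: 0.6
grasp_force: 0.0
```

Run:
```python
from p import *
look('s6')
plan([(470,227,120,113.5),(532,2,120,113.5),(532,2,62,113.5)])
o=status.get_obs(); print(o['grasp_force'],o['ft_force'])
```

```text
carrot [408. 244.] 36 [427.1 219.7]
 carrot [396. 258.] 69 [480.7 237.8]
 carrot [453. 294.] 382 [446.3 381.8]
 carrot [367. 287.] 190 [589.4 267. ]
 board [395. 263.] [483.8 234.5] [40.4 62.6] -59.0
 board [451. 301.] [450.1 382.5] [117.9  60.9] 23.4
 board [356. 297.] [615.4 264.3] [ 67.4 111.1] -14.1
t 11.43 pos [470.  227.5  33.4] ang 113.4 q [ 0.32  0.49  1.86 -0.    0.8  -1.66] w 0.5
[0.2, -0.4, -86.6, -0.0, -0.0, -0.1]
[32.7, -231.5, -86.6, -0.0, -0.0, -0.1]
[32.6, -231.5, -28.6, -0.0, -0.0, -0.1]
0.0 [ 0.740381    0.56223396 -1.01791598]
```

The third chunk also offered no contact. Next I'll press gently towards the board with closed fingers, to see whether the fingers touch anything at all.

Call:
carry_out(
  deltas=[
    [0,0,3,0,0,0],
    [0,0,5,0,0,0],
    [0,0,6,0,0,0],
    [0,0,6,0,0,0],
  ],
)

```text
time_s: 11.92
eef_pos: [470.1, 227.5, 29.0]
ee_rot: [-0.637, 3.076, -0.0]
ft_force: [-5.3, -1.5, 20.9]
width: 0.6
grasp_force: 10.3
```

Call:
carry_out(
  deltas=[
    [0,0,2,0,0,0],
    [0,0,4,0,0,0],
    [0,0,4,0,0,0],
  ],
)

```text
time_s: 12.3
eef_pos: [470.3, 227.7, 28.7]
ee_rot: [-0.637, 3.074, 0.0]
ft_force: [-15.1, -3.6, 63.3]
width: 0.2
grasp_force: 31.7
```

The board is solid, with contact at tip height 12 mm as expected. I'll raise the arm and test the two remaining chunks.

Call:
carry_out(
  deltas=[
    [0,0,-40,0,0,0],
    [0,0,-80,0,0,0],
    [54,0,-80,0,0,0],
    [54,0,-80,0,0,0],
    [54,0,-80,0,0,0],
    [54,0,-80,0,0,0],
    [54,0,-80,0,0,0],
    [54,0,-8,0,0,0],
    [54,0,-8,0,0,0],
    [54,0,-8,0,0,0],
  ],
  grip=-0.4,
)

```text
time_s: 13.55
eef_pos: [420.0, 205.9, 31.2]
ee_rot: [0.637, -3.074, 0.001]
ft_force: [0.6, 0.5, -0.5]
width: 61.5
grasp_force: 0.0
```

Call:
carry_out(
  deltas=[
    [0,0,0,0,0,0],
    [0,0,0,0,0,0],
    [0,0,0,0,0,0],
    [0,0,0,0,0,0],
    [0,0,0,0,0,0],
    [0,0,0,0,0,0],
  ],
  grip=1,
)

```text
time_s: 14.3
eef_pos: [420.4, 206.0, 31.4]
ee_rot: [0.637, -3.076, 0.0]
ft_force: [-0.0, -0.5, -0.0]
width: 4.9
grasp_force: 0.0
```

Run:
```python
from p import *
plan([(420,206,120,113.5),(589,269,120,75.9),(589,269,33,75.9)])
```

```text
t 14.3 pos [420.4 206.   31.4] ang 113.4 q [ 0.31  0.44  1.98 -0.    0.73 -1.67] w 4.9
[0.4, 0.2, -88.6, -0.0, -0.0, -0.1]
[-179.7, -9.1, -88.6, -0.0, -0.0, 37.5]
[-179.7, -9.1, -1.6, -0.0, -0.0, 37.5]
```

Call:
carry_out(
  deltas=[
    [0,0,-60,0,0,0],
    [-60,-3,-88,0,0,10],
    [-120,-6,-88,0,0,20],
    [-180,-9,-88,0,0,30],
    [-180,-9,-88,0,0,37.5],
    [-180,-9,-88,0,0,37.5],
    [-180,-9,-88,0,0,37.5],
    [-180,-9,-1,0,0,37.5],
    [-180,-9,-1,0,0,37.5],
    [-180,-9,-1,0,0,37.5],
  ],
  grip=-0.4,
)

```text
time_s: 15.55
eef_pos: [586.6, 268.3, 30.6]
ee_rot: [-0.383, -3.114, 0.004]
ft_force: [-0.8, 0.4, 0.4]
width: 61.4
grasp_force: 0.0
```

Call:
carry_out(
  deltas=[
    [0,0,0,0,0,0],
    [0,0,0,0,0,0],
    [0,0,0,0,0,0],
    [0,0,0,0,0,0],
    [0,0,0,0,0,0],
    [0,0,0,0,0,0],
  ],
  grip=1,
)

```text
time_s: 16.3
eef_pos: [589.2, 269.2, 32.4]
ee_rot: [-0.386, -3.118, 0.0]
ft_force: [0.1, -0.6, -0.9]
width: 4.7
grasp_force: 0.0
```

Run:
```python
from p import *
look('s7'); snap('side','sd7');snap('wrist','w7');plan([])
a=cv2.imread('pics/s7.png')[200:340,320:500]; b=cv2.imread('pics/w7.png')[100:340,150:500];c=cv2.imread('pics/sd7.png')[220:380,220:400]
t=np.zeros((600,800,3),np.uint8);t[:311,:400]=cv2.resize(a,(400,311));t[:274,400:]=cv2.resize(b,(400,274));t[312:592,:315]=cv2.resize(c,(315,280));cv2.imwrite('pics/t7.png',t)
```

```text
carrot [408. 241.] 152 [419.  210.6]
 carrot [397. 253.] 115 [467.7 226.6]
 carrot [453. 294.] 386 [446.6 381.9]
 board [405. 248.] [435.6 213.7] [94.  62.3] 24.9
 board [451. 301.] [450.1 382.5] [117.9  60.9] 23.4
 board [344. 300.] [641.6 257.7] [67.3 59.6] 75.9
t 16.45 pos [589.2 269.3  32.4] ang 75.9 q [ 0.32  0.62  1.57 -0.    0.96 -1.  ] w 0.5
```

View pics/t7.png

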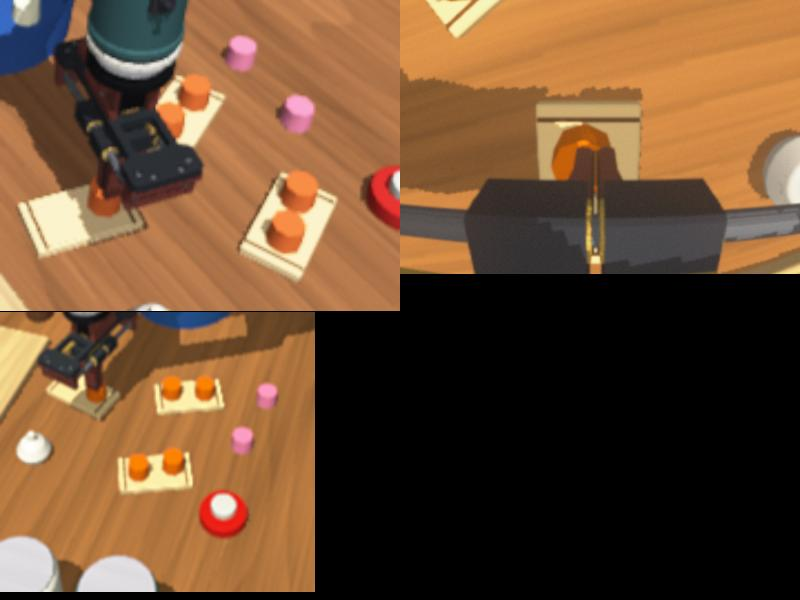

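All five chunks let the fingers pass straight through, while the boards are solid. So I'll use the boards as trays: grip each one by its edges, tip the chunks into the pot, then stack the emptied board on the mat. I'll start with the board under the gripper.

Call:
carry_out(
  deltas=[
    [0,0,-60,0,0,0],
    [0,0,-60,0,0,0],
    [-27,0,-60,0,0,0],
    [-27,0,-60,0,0,0],
    [-27,0,-60,0,0,0],
    [-27,0,-60,0,0,0],
    [-27,0,-60,0,0,0],
    [-27,0,-60,0,0,0],
    [-27,0,-20,0,0,0],
    [-27,0,11,0,0,0],
    [-27,0,11,0,0,0],
    [-27,0,11,0,0,0],
  ],
  grip=-1,
)

```text
time_s: 17.95
eef_pos: [616.1, 263.0, 22.4]
ee_rot: [0.385, 3.117, 0.001]
ft_force: [-0.7, 0.6, 0.4]
width: 87.5
grasp_force: 0.0
```

Call:
carry_out(
  deltas=[
    [0,0,0,0,0,0],
    [0,0,0,0,0,0],
    [0,0,0,0,0,0],
    [0,0,0,0,0,0],
    [0,0,0,0,0,0],
    [0,0,0,0,0,0],
  ],
  grip=1,
  force=40,
)

```text
time_s: 18.7
eef_pos: [615.4, 262.6, 21.4]
ee_rot: [-0.386, -3.118, 0.0]
ft_force: [-0.1, -0.1, -0.3]
width: 31.4
grasp_force: 0.0
```

Call:
carry_out(
  deltas=[
    [0,0,-20,0,0,0],
    [0,0,-50,0,0,0],
    [0,0,-90,0,0,0],
    [0,0,-110,0,0,0],
    [0,0,-110,0,0,0],
    [0,0,-110,0,0,0],
  ],
)

```text
time_s: 19.45
eef_pos: [614.9, 262.5, 131.2]
ee_rot: [-0.385, -3.117, 0.001]
ft_force: [-1.1, -0.3, -0.8]
width: 0.2
grasp_force: 0.0
```

Run:
```python
from p import *
look('s8');plan([(450,-37,150,90)])
```

```text
carrot [409. 240.] 126 [417.  211.5]
 carrot [371. 264.] 119 [543.1 221.6]
 carrot [453. 294.] 387 [447.2 382.1]
 carrot [369. 290.] 118 [592.  274.7]
 board [398. 256.] [446.7 219.1] [120.1  61. ] 23.0
 board [451. 301.] [450.  382.5] [118.2  61. ] 23.4
 board [356. 299.] [616.  264.4] [ 67.3 112.2] -14.4
t 19.5 pos [614.6 262.4 130.6] ang 75.9 q [ 0.3   0.53  1.44 -0.    1.17 -1.02] w 0.4
[86.7, -330.5, -19.0, -0.0, -0.1, -14.1]
```

Run:
```python
from p import *
snap('wrist','w8');snap('side','sd8')
a=cv2.imread('pics/s8.png')[200:340,320:500]; b=cv2.imread('pics/w8.png')[40:340,50:600];c=cv2.imread('pics/sd8.png')[220:340,220:400]
t=np.zeros((600,800,3),np.uint8);t[:280,:360]=cv2.resize(a,(360,280));t[:218,400:]=cv2.resize(b,(400,218));t[290:590,:450]=cv2.resize(c,(450,300));cv2.imwrite('pics/t8.png',t)
```

```text
(no output)
```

View pics/t8.png

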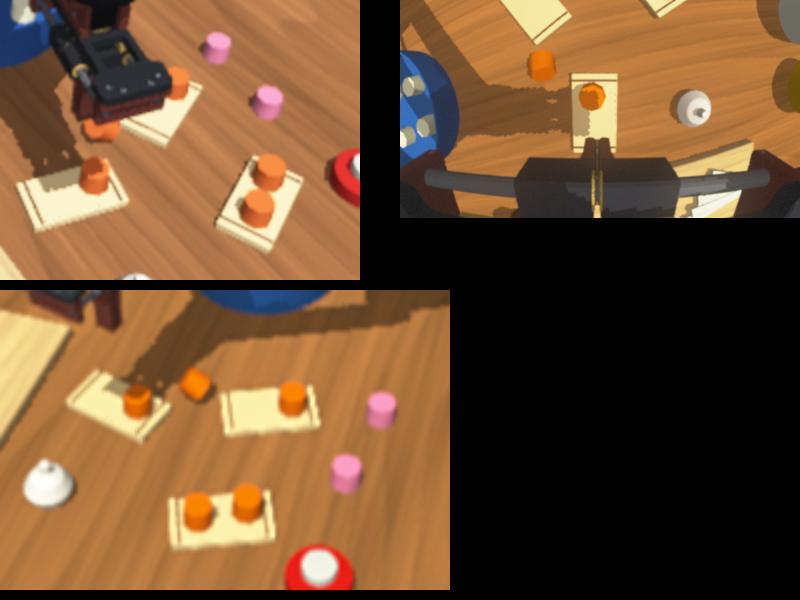

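The wrist and side views show that one chunk of the first board has been knocked onto the table near (543,222), lying on its side; that is the announced disturbance. The board I tried to grip has not moved. I'll repeat that grip and read the force while the fingers close.

Call:
carry_out(
  deltas=[
    [0,0,0,0,0,0],
    [0,0,0,0,0,0],
    [0,0,0,0,0,0],
    [0,0,0,0,0,0],
    [0,0,0,0,0,0],
    [0,0,0,0,0,0],
    [0,0,0,0,0,0],
    [0,0,0,0,0,0],
    [0,0,60,0,0,0],
    [0,0,109,0,0,0],
    [0,0,109,0,0,0],
    [0,0,109,0,0,0],
  ],
  grip=-1,
  force=60,
)

```text
time_s: 21.1
eef_pos: [616.6, 263.0, 23.9]
ee_rot: [0.385, 3.116, 0.001]
ft_force: [0.4, 0.4, 0.1]
width: 87.5
grasp_force: 0.0
```

Call:
carry_out(
  deltas=[
    [0,0,0,0,0,0],
    [0,0,0,0,0,0],
    [0,0,0,0,0,0],
  ],
  grip=0.3,
)

```text
time_s: 21.48
eef_pos: [616.0, 262.8, 23.5]
ee_rot: [0.385, 3.116, 0.001]
ft_force: [0.3, -0.3, 0.6]
width: 61.6
grasp_force: 0.0
```

Call:
carry_out(
  deltas=[
    [0,0,0,0,0,0],
    [0,0,0,0,0,0],
  ],
)

```text
time_s: 21.72
eef_pos: [615.4, 262.6, 22.5]
ee_rot: [-0.386, -3.118, 0.0]
ft_force: [0.5, -0.0, -0.4]
width: 41.3
grasp_force: 0.0
```

Call:
carry_out(
  deltas=[
    [0,0,0,0,0,0],
    [0,0,0,0,0,0],
  ],
)

```text
time_s: 21.98
eef_pos: [615.3, 262.7, 22.3]
ee_rot: [-0.386, -3.118, 0.0]
ft_force: [-1.1, -0.2, 0.5]
width: 31.0
grasp_force: 0.0
```

Call:
carry_out(
  deltas=[
    [0,0,-15,0,0,0],
    [0,0,-15,0,0,0],
    [0,0,-15,0,0,0],
    [0,0,-4,0,0,0],
    [0,0,2,0,0,0],
    [0,0,2,0,0,0],
  ],
)

```text
time_s: 22.72
eef_pos: [614.4, 262.4, 19.1]
ee_rot: [-0.385, -3.116, 0.002]
ft_force: [-0.5, -0.9, 0.8]
width: 30.9
grasp_force: 0.0
```

Call:
carry_out(
  deltas=[
    [0,0,-15,0,0,0],
    [0,0,-15,0,0,0],
    [0,0,-15,0,0,0],
    [0,0,-15,0,0,0],
    [0,0,-15,0,0,0],
    [0,0,-15,0,0,0],
    [0,0,-10,0,0,0],
    [0,0,-5,0,0,0],
    [0,0,-2,0,0,0],
    [0,0,-2,0,0,0],
  ],
  grip=1,
)

```text
time_s: 23.98
eef_pos: [621.3, 263.4, 26.5]
ee_rot: [0.384, 3.107, 0.005]
ft_force: [3.8, -2.4, 19.0]
width: -0.1
grasp_force: 9.6
```

Run:
```python
from p import *
look('s9');plan([])
```

```text
carrot [408. 241.] 153 [419.  210.7]
 carrot [453. 294.] 386 [446.8 381.9]
 board [401. 253.] [447.2 218.4] [119.8  62.7] 23.9
 board [451. 301.] [450.  382.5] [118.2  61. ] 23.4
 board [338. 302.] [656.5 254.3] [67.  27.8] 74.7
t 24.02 pos [621.3 263.4  26.5] ang 75.9 q [ 0.3   0.65  1.51 -0.    0.97 -1.02] w 0.1
```

Contact seems to depend on the fingers being shut. While still pressing on the board, I'll open a little at a time and see when it vanishes.

Call:
carry_out(
  deltas=[
    [0,0,0,0,0,0],
    [0,0,0,0,0,0],
  ],
  grip=1,
)

```text
time_s: 24.28
eef_pos: [621.1, 263.3, 26.5]
ee_rot: [0.384, 3.107, 0.005]
ft_force: [3.6, -2.2, 18.8]
width: 0.4
grasp_force: 9.6
```

Call:
carry_out(
  deltas=[
    [0,0,0,0,0,0],
    [0,0,0,0,0,0],
  ],
  grip=0.8,
)

```text
time_s: 24.52
eef_pos: [621.4, 264.3, 26.7]
ee_rot: [0.384, 3.107, 0.007]
ft_force: [4.3, 2.0, 18.5]
width: 8.5
grasp_force: 9.4
```

Call:
carry_out(
  deltas=[
    [0,0,0,0,0,0],
    [0,0,0,0,0,0],
  ],
  grip=0.5,
)

```text
time_s: 24.78
eef_pos: [623.5, 265.1, 27.3]
ee_rot: [0.384, 3.103, 0.01]
ft_force: [7.2, 2.4, 16.4]
width: 21.6
grasp_force: 8.5
```

Call:
carry_out(
  deltas=[
    [0,0,0,0,0,0],
    [0,0,0,0,0,0],
    [0,0,0,0,0,0],
  ],
  grip=0.2,
)

```text
time_s: 25.15
eef_pos: [624.7, 264.2, 27.5]
ee_rot: [0.382, 3.101, 0.008]
ft_force: [8.7, -1.4, 17.5]
width: 35.0
grasp_force: 8.5
```

Run:
```python
from p import *
plan([])
o=status.get_obs();print(o['ft_force'],o['grasp_force'],o['tau'].round(1))
```

```text
t 25.15 pos [624.7 264.2  27.5] ang 76.0 q [ 0.3   0.65  1.51 -0.    0.96 -1.02] w 35.0
[ 8.68392182 -1.38006066 17.48732257] 8.523536626926216 [  3.  -49.9 -10.2   1.5   2.9   0.2]
```

Contact now persists as the fingers open, so it depends on history rather than width. In this state I'll retry gripping the board's edges.

Run:
```python
from p import *
plan([(615.5,263,70,75.9),(615.5,263,21,75.9)])
```

```text
t 25.15 pos [624.7 264.2  27.5] ang 76.0 q [ 0.3   0.65  1.51 -0.    0.96 -1.02] w 35.0
[7.9, -3.0, -42.6, 0.4, 0.9, 0.0]
[8.7, -3.4, 6.4, 0.4, 0.9, 0.0]
```

Call:
carry_out(
  deltas=[
    [0,0,-50,0,0,0],
    [0,0,-50,0,0,0],
    [0,0,-50,0,0,0],
    [0,0,-50,0,0,0],
    [0,0,-50,0,0,0],
    [0,0,-50,0,0,0],
    [0,0,-50,0,0,0],
    [0,0,-50,0,0,0],
  ],
  grip=-1,
)

```text
time_s: 26.15
eef_pos: [615.4, 262.7, 72.4]
ee_rot: [-0.386, -3.118, 0.0]
ft_force: [0.6, -0.2, 0.2]
width: 87.7
grasp_force: 0.0
```

Run:
```python
from p import *
look('s10');plan([(615.5,263,21,75.9)])
```

```text
carrot [408. 241.] 153 [419.  210.7]
 carrot [453. 294.] 386 [446.8 381.9]
 board [405. 249.] [446.2 218. ] [117.7  62.7] 23.9
 board [451. 301.] [450.  382.5] [118.2  61. ] 23.4
 board [353. 302.] [615.9 265.1] [ 67.5 111.7] -15.3
t 26.2 pos [615.4 262.7  72.4] ang 75.9 q [ 0.3   0.59  1.49 -0.    1.06 -1.02] w 87.5
[0.0, 0.3, 51.4, -0.0, -0.0, 0.0]
```

Call:
carry_out(
  deltas=[
    [0,0,30,0,0,-1],
    [0,1,51,0,0,-1],
    [0,1,51,0,0,-1],
    [0,1,51,0,0,-1],
  ],
)

```text
time_s: 26.7
eef_pos: [616.0, 263.8, 21.8]
ee_rot: [0.359, 3.121, 0.0]
ft_force: [-0.1, -1.2, 0.3]
width: 88.1
grasp_force: 0.0
```

Call:
carry_out(
  deltas=[
    [0,0,0,0,0,0],
    [0,0,0,0,0,0],
    [0,0,0,0,0,0],
    [0,0,0,0,0,0],
  ],
  grip=1,
  force=30,
)

```text
time_s: 27.2
eef_pos: [615.7, 263.6, 21.6]
ee_rot: [0.358, 3.121, -0.0]
ft_force: [0.9, -0.5, -0.1]
width: 51.4
grasp_force: 0.0
```

Call:
carry_out(
  deltas=[
    [0,0,-25,0,0,0],
    [0,0,-25,0,0,0],
    [0,0,-25,0,0,0],
    [0,0,-25,0,0,0],
    [0,0,-25,0,0,0],
    [0,0,-25,0,0,0],
    [0,0,-12,0,0,0],
    [0,0,-5,0,0,0],
    [0,0,-3,0,0,0],
    [0,0,-3,0,0,0],
  ],
)

```text
time_s: 28.45
eef_pos: [620.7, 264.2, 28.1]
ee_rot: [0.357, 3.112, 0.004]
ft_force: [2.2, -1.7, 20.7]
width: 0.2
grasp_force: 10.2
```

Call:
carry_out(
  deltas=[
    [0,0,-22,0,0,0],
    [0,0,-22,0,0,0],
    [0,0,-22,0,0,0],
    [0,0,-22,0,0,0],
    [0,0,-22,0,0,0],
    [0,0,-22,0,0,0],
    [0,0,-10,0,0,0],
    [0,0,0,0,0,0],
    [0,0,0,0,0,0],
  ],
  grip=0.1,
)

```text
time_s: 29.58
eef_pos: [614.4, 263.2, 22.8]
ee_rot: [-0.358, -3.118, 0.002]
ft_force: [-0.2, -0.3, 0.6]
width: 39.5
grasp_force: 0.0
```

Call:
carry_out(
  deltas=[
    [0,0,-22,0,0,0],
    [0,0,-22,0,0,0],
    [0,0,-22,0,0,0],
    [0,0,-22,0,0,0],
    [0,0,-22,0,0,0],
    [0,0,-22,0,0,0],
    [0,0,-10,0,0,0],
    [0,0,0,0,0,0],
    [0,0,0,0,0,0],
  ],
  grip=1,
)

```text
time_s: 30.7
eef_pos: [620.5, 263.9, 27.6]
ee_rot: [0.357, 3.112, 0.003]
ft_force: [2.5, -2.9, 19.5]
width: 0.4
grasp_force: 11.6
```

Run:
```python
from p import *
o=status.get_obs();print({k:np.round(o[k],3) for k in('time_s','eef_pos','ft_force','moment','width','grasp_force')})
```

```text
{'time_s': np.float64(30.7), 'eef_pos': array([620.493, 263.904,  27.575]), 'ft_force': array([ 2.52 , -2.854, 19.487]), 'moment': array([-0.621, -0.129,  0.016]), 'width': np.float64(0.436), 'grasp_force': np.float64(11.607)}
```

Call:
carry_out(
  deltas=[
    [0,0,0,0,0,0],
    [0,0,0,0,0,0],
    [0,0,0,0,0,0],
    [0,0,0,0,0,0],
    [0,0,0,0,0,0],
    [0,0,0,0,0,0],
  ],
  grip=0.1,
)

```text
time_s: 31.45
eef_pos: [623.2, 264.2, 28.2]
ee_rot: [0.355, 3.108, 0.005]
ft_force: [8.3, -2.3, 15.7]
width: 39.5
grasp_force: 8.8
```

Run:
```python
from p import *
o=status.get_obs();print({k:np.round(o[k],3) for k in('time_s','eef_pos','ft_force','moment','width','grasp_force')})
```

```text
{'time_s': np.float64(31.45), 'eef_pos': array([623.186, 264.194,  28.242]), 'ft_force': array([ 8.279, -2.259, 15.694]), 'moment': array([-0.795, -1.122,  0.196]), 'width': np.float64(39.522), 'grasp_force': np.float64(8.844)}
```

Call:
carry_out(
  deltas=[
    [0,0,-15,0,0,0],
    [0,0,-15,0,0,0],
    [0,0,-15,0,0,0],
    [0,0,0,0,0,0],
    [0,0,0,0,0,0],
    [0,0,0,0,0,0],
  ],
)

```text
time_s: 32.2
eef_pos: [615.1, 263.5, 23.6]
ee_rot: [-0.358, -3.12, 0.001]
ft_force: [-0.1, -0.5, -0.1]
width: 39.6
grasp_force: 0.0
```

Fingers already in contact stay solid as they open, but fingers that are already open make no new contact. I'll check whether that limit depends on width, trying about 25 mm and then 10 mm.

Call:
carry_out(
  deltas=[
    [0,0,-22,0,0,0],
    [0,0,-22,0,0,0],
    [0,0,-22,0,0,0],
    [0,0,-22,0,0,0],
    [0,0,-10,0,0,0],
    [0,0,0,0,0,0],
    [0,0,0,0,0,0],
  ],
  grip=0.43,
)

```text
time_s: 33.08
eef_pos: [614.3, 263.2, 22.6]
ee_rot: [-0.358, -3.118, 0.002]
ft_force: [-0.6, 0.8, 0.3]
width: 25.0
grasp_force: 0.0
```

Call:
carry_out(
  deltas=[
    [0,0,-22,0,0,0],
    [0,0,-22,0,0,0],
    [0,0,-22,0,0,0],
    [0,0,-22,0,0,0],
    [0,0,-10,0,0,0],
    [0,0,0,0,0,0],
    [0,0,0,0,0,0],
  ],
  grip=0.77,
)

```text
time_s: 33.95
eef_pos: [614.4, 263.2, 22.7]
ee_rot: [-0.358, -3.118, 0.002]
ft_force: [0.2, -0.9, -0.1]
width: 10.0
grasp_force: 0.0
```

Only fully shut fingers make new contact. Next I'll test whether contact with the board keeps the fingers solid towards a chunk: press lightly on the board while shut, open, slide to the chunk and close.

Call:
carry_out(
  deltas=[
    [0,0,-25,0,0,0],
    [-8,6,-25,0,0,0],
    [-8,6,-25,0,0,0],
    [-8,6,-25,0,0,0],
    [-8,6,-12,0,0,0],
    [-8,6,-4,0,0,0],
    [-8,6,-3,0,0,0],
    [-8,6,-3,0,0,0],
  ],
  grip=1,
)

```text
time_s: 34.95
eef_pos: [624.6, 267.6, 27.1]
ee_rot: [-0.358, -3.121, 0.001]
ft_force: [0.1, -0.4, -0.0]
width: 0.6
grasp_force: 0.0
```

Call:
carry_out(
  deltas=[
    [0,0,0,0,0,0],
    [0,0,0,0,0,0],
    [0,0,0,0,0,0],
    [0,0,0,0,0,0],
    [0,0,0,0,0,0],
    [0,0,0,0,0,0],
  ],
  grip=-0.02,
)

```text
time_s: 35.7
eef_pos: [624.8, 267.7, 27.4]
ee_rot: [-0.358, -3.121, 0.0]
ft_force: [0.0, -0.6, 0.3]
width: 44.6
grasp_force: 0.0
```

Call:
carry_out(
  deltas=[
    [8,0,0,0,0,0],
    [16,0,0,0,0,0],
    [24,0,0,0,0,0],
    [32,0,0,0,0,0],
    [36,0,0,0,0,0],
    [36,0,0,0,0,0],
  ],
)

```text
time_s: 36.45
eef_pos: [589.4, 276.0, 27.5]
ee_rot: [-0.358, -3.121, 0.0]
ft_force: [0.4, -0.2, -0.4]
width: 44.9
grasp_force: 0.0
```

Run:
```python
from p import *
look('s11');snap('side','sd11');snap('wrist','w11');plan([])
```

```text
carrot [408. 240.] 153 [418.9 210.5]
 carrot [453. 294.] 386 [446.6 381.9]
 board [406. 250.] [437.1 217.3] [100.2  56.4] 24.2
 board [451. 301.] [450.1 382.5] [117.9  60.9] 23.4
 board [345. 300.] [641.1 258. ] [68.  59.4] 74.7
t 36.6 pos [590.1 275.8  27.5] ang 76.9 q [ 0.33  0.63  1.56 -0.    0.95 -1.01] w 44.8
```

Run:
```python
import cv2,numpy as np
a=cv2.imread('pics/s11.png')[240:340,310:440]; b=cv2.imread('pics/w11.png')[140:320,180:460];c=cv2.imread('pics/sd11.png')[220:310,220:340]
t=np.zeros((600,800,3),np.uint8);t[:300,:390]=cv2.resize(a,(390,300));t[:257,395:795]=cv2.resize(b,(400,257));t[305:600,:393]=cv2.resize(c,(393,295))
d=cv2.imread('pics/s11.png')[180:330,360:480];t[305:600,400:636]=cv2.resize(d,(236,295));cv2.imwrite('pics/t11.png',t)
```

```text
(no output)
```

View pics/t11.png

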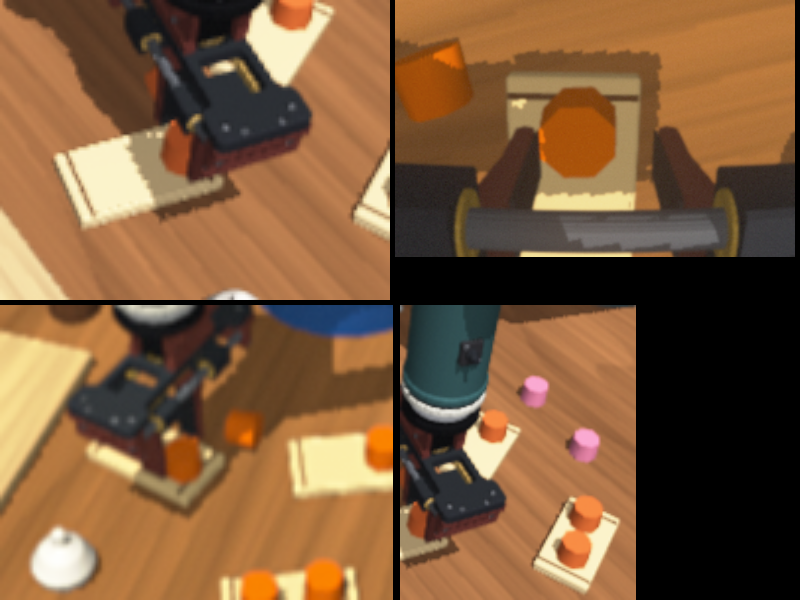

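The pictures may mean the real fingertips sit higher than the reported pose says; then the "board" contact would have been with chunk tops at 38 mm. I'll check by triangulating the shut fingertips from the two fixed cameras against the reported pose.

```bash
cat >> p.py <<'E'
def proj(m,p):
    T=np.array(m['T']);K=np.array(m['camera_matrix']);c=K@(T[:3,:3].T@(np.array(p)-T[:3,3]));return c[:2]/c[2]
E
python3 - <<'E'
from p import *
t=np.zeros((600,800,3),np.uint8)
for i,(f,P) in enumerate((('s8',(614.6,262.4,130.6)),('sd8',(614.6,262.4,130.6)),('s3',(471.9,392,115.8)),('sd3',(471.9,392,115.8)))):
    im,m=load(f);q=proj(m,np.array(P)-[0,0,17]);u,v=np.round(q).astype(int);print(f,q.round(1))
    c=cv2.resize(np.pad(im,((60,60),(60,60),(0,0)))[v+30:v+90,u+20:u+100][...,::-1],(400,300),interpolation=cv2.INTER_NEAREST)
    cv2.drawMarker(c,(200,150),(0,255,0),0,14,1)
    for z in(0,26): w=(proj(m,np.array(P)+[0,0,-17+z])-q)*5+[200,150];cv2.circle(c,tuple(w.round().astype(int).tolist()),3,(255,255,0),-1)
    t[(i//2)*300:(i//2)*300+300,(i%2)*400:(i%2)*400+400]=c
cv2.imwrite('pics/t12.png',t)
E
```

```text
s8 [359.8 265. ]
sd8 [264.1 240.7]
s3 [455.2 282.5]
sd3 [296.8 291.2]
```

View pics/t12.png

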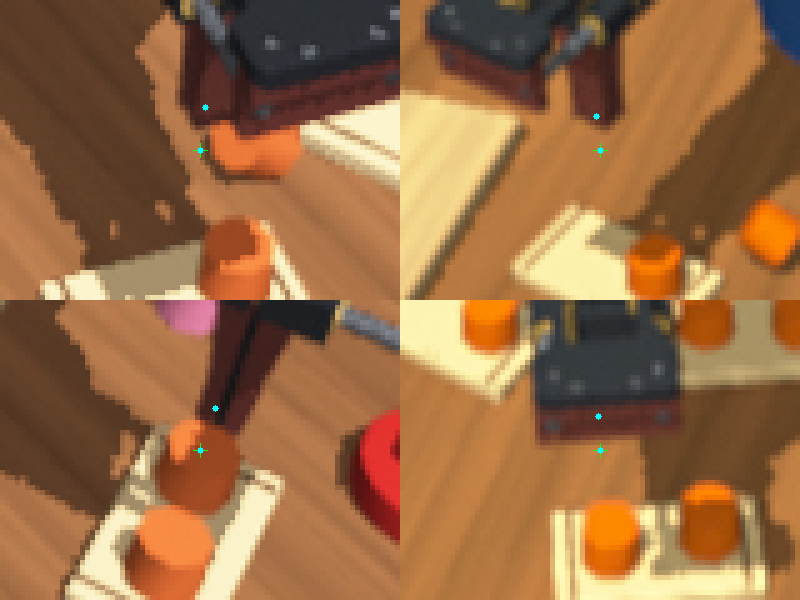

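Confirmed: in both views the real fingertips are about 26 mm above where the reported pose puts them, so tip height ≈ reported TCP z + 9 mm. The chunks and boards are solid after all; my fingers were simply too high. I'll correct for this and work out where the straddled chunk is.

```bash
cat >> p.py <<'E'
ZO=26  # real tool height = reported + ZO
def wonz(m,uv,z):  # wrist ray on plane, camera pose assumed to share the offset
    return onz(m,uv,z-ZO,True)
E
python3 - <<'E'
from p import *
for f,ps in(('w1',((309,144),(318,212),(137,70),(133,137))),('w11',((308,231),(308,236)))):
    im,m=load(f);print(f,[(onz(m,p,34,True)[:2].round(0).tolist(),wonz(m,p,34)[:2].round(0).tolist()) for p in ps])
im,m=load('w11');h=cv2.cvtColor(im,cv2.COLOR_RGB2HSV);H,S,V=[h[...,i].astype(int) for i in range(3)]
for c,a,k in blobs((H<13)&(H>5)&(S>165)&(V>120),300): print(c,a,wonz(m,c,30)[:2].round(1))
E
```

```text
w1 [([423.0, 362.0], [425.0, 362.0]), ([467.0, 388.0], [474.0, 391.0]), ([418.0, 210.0], [419.0, 192.0]), ([469.0, 227.0], [477.0, 211.0])]
w11 [([579.0, 271.0], [588.0, 267.0]), ([582.0, 270.0], [592.0, 266.0])]
```

Call:
carry_out(
  deltas=[
    [0,0,-12,0,0,0],
    [0,0,-12,0,0,0],
    [0,-7,-12,0,0,0],
    [0,-7,-12,0,0,0],
    [0,-7,20,0,0,0],
    [0,-7,20,0,0,0],
    [0,-7,20,0,0,0],
  ],
  grip=-0.4,
  force=15,
)

```text
time_s: 37.48
eef_pos: [588.2, 269.0, 7.7]
ee_rot: [-0.358, -3.121, 0.0]
ft_force: [-0.1, 0.5, -0.3]
width: 61.6
grasp_force: 0.0
```

Call:
carry_out(
  deltas=[
    [0,0,0,0,0,0],
    [0,0,0,0,0,0],
    [0,0,0,0,0,0],
    [0,0,0,0,0,0],
    [0,0,0,0,0,0],
  ],
  grip=1,
)

```text
time_s: 38.1
eef_pos: [588.4, 269.1, 7.8]
ee_rot: [0.358, 3.121, 0.0]
ft_force: [0.0, 0.6, 3.0]
width: 31.4
grasp_force: 15.1
```

Run:
```python
from p import *
plan([(532,2,100,75.9),(532,2,40,75.9)])
```

```text
t 38.1 pos [588.4 269.1   7.8] ang 76.9 q [ 0.32  0.65  1.58 -0.    0.91 -1.02] w 31.4
[-5.7, -272.9, -92.2, 0.0, 0.0, 1.0]
[-5.7, -272.9, -32.2, 0.0, 0.0, 1.0]
```

The chunk is gripped: 31.4 mm at 15 N. I'll carry it to the pot.

Call:
carry_out(
  deltas=[
    [0,0,-60,0,0,0],
    [0,0,-92,0,0,0],
    [-2,-60,-92,0,0,0],
    [-3,-120,-92,0,0,0],
    [-4,-180,-92,0,0,0],
    [-5,-240,-92,0,0,0],
    [-6,-273,-92,0,0,0],
    [-6,-273,-92,0,0,0],
    [-6,-273,-60,0,0,0],
    [-6,-273,-25,0,0,0],
    [-6,-273,-25,0,0,0],
  ],
)

```text
time_s: 39.48
eef_pos: [530.1, 3.2, 30.5]
ee_rot: [-0.356, -3.116, -0.0]
ft_force: [0.1, -0.8, 0.4]
width: 31.2
grasp_force: 15.0
```

Call:
carry_out(
  deltas=[
    [0,0,0,0,0,0],
    [0,0,0,0,0,0],
    [0,0,0,0,0,0],
    [0,0,-30,0,0,0],
    [0,0,-75,0,0,0],
    [0,0,-75,0,0,0],
  ],
  grip=-0.15,
)

```text
time_s: 40.22
eef_pos: [535.3, 1.4, 111.2]
ee_rot: [0.358, 3.113, -0.0]
ft_force: [0.1, 0.4, 0.7]
width: 50.5
grasp_force: 0.0
```

Run:
```python
from p import *
look('s12');plan([(420,206.5,100,113.7),(420,206.5,7,113.7)])
```

```text
carrot [326. 211.] 33 [529.7  15.8]
 carrot [408. 240.] 151 [418.5 210.2]
 carrot [368. 266.] 95 [550.2 221.4]
 carrot [453. 294.] 381 [446.4 381.8]
 board [401. 253.] [447.1 218.6] [119.8  62. ] 23.8
 board [451. 301.] [450.1 382.5] [117.9  60.9] 23.4
 board [356. 297.] [615.5 264.2] [ 67.4 111. ] -14.2
t 40.27 pos [533.8   1.6 109.5] ang 76.9 q [-0.13  0.38  1.77 -0.    0.98 -1.47] w 50.4
[157.3, 173.8, 8.8, -0.1, 0.3, -36.8]
[157.8, 173.8, 101.8, -0.1, 0.3, -36.8]
```

Call:
carry_out(
  deltas=[
    [40,44,9,0,0,-10],
    [80,88,9,0,0,-20],
    [120,132,9,0,0,-30],
    [157,174,9,0,0,-37],
    [157,174,9,0,0,-37],
    [157,174,50,0,0,-37],
    [157,174,102,0,0,-37],
    [157,174,102,0,0,-37],
    [157,174,102,0,0,-37],
  ],
  grip=-0.4,
)

```text
time_s: 41.4
eef_pos: [418.6, 205.7, 4.5]
ee_rot: [0.647, -3.072, 0.001]
ft_force: [1.1, -0.1, -0.0]
width: 61.6
grasp_force: 0.0
```

Call:
carry_out(
  deltas=[
    [0,0,0,0,0,0],
    [0,0,0,0,0,0],
    [0,0,0,0,0,0],
    [0,0,0,0,0,0],
    [0,0,0,0,0,0],
  ],
  grip=1,
)

```text
time_s: 42.02
eef_pos: [418.7, 206.8, 5.6]
ee_rot: [-0.651, 3.073, -0.0]
ft_force: [-0.5, -0.0, 2.0]
width: 31.5
grasp_force: 15.0
```

Run:
```python
from p import *
plan([(532,-82,100,113.7),(532,-82,31,113.7)])
```

```text
t 42.02 pos [418.7 206.8   5.6] ang 113.9 q [ 0.31  0.48  2.   -0.    0.66 -1.68] w 31.5
[13.5, -310.0, -94.3, -0.0, 0.0, 0.2]
[13.5, -309.9, -25.3, -0.0, 0.0, 0.2]
```

Call:
carry_out(
  deltas=[
    [0,0,-60,0,0,0],
    [0,0,-94,0,0,0],
    [3,-60,-94,0,0,0],
    [5,-120,-94,0,0,0],
    [7,-180,-94,0,0,0],
    [10,-240,-94,0,0,0],
    [13,-300,-94,0,0,0],
    [13,-310,-94,0,0,0],
    [13,-310,-60,0,0,0],
    [13,-310,-25,0,0,0],
    [13,-310,-25,0,0,0],
  ],
)

```text
time_s: 43.4
eef_pos: [529.3, -80.2, 28.4]
ee_rot: [0.65, -3.068, -0.005]
ft_force: [0.4, 1.2, 0.3]
width: 31.4
grasp_force: 15.0
```

Call:
carry_out(
  deltas=[
    [0,0,0,0,0,0],
    [0,0,0,0,0,0],
    [0,0,0,0,0,0],
    [0,0,-30,0,0,0],
    [0,0,-75,0,0,0],
    [0,0,-75,0,0,0],
  ],
  grip=-0.15,
)

```text
time_s: 44.15
eef_pos: [535.4, -82.7, 109.2]
ee_rot: [-0.649, 3.067, -0.006]
ft_force: [0.9, 0.4, -1.0]
width: 50.5
grasp_force: 0.0
```

Run:
```python
from p import *
look('s13');plan([(424,370.5,100,113.5),(424,370.5,7,113.5)])
```

```text
carrot [307. 195.] 106 [538.  -66.4]
 carrot [325. 210.] 70 [528.    8.7]
 carrot [369. 266.] 96 [550.2 221.4]
 carrot [453. 294.] 381 [446.2 381.7]
 board [400. 253.] [448.  219.4] [119.7  61.8] 25.2
 board [451. 301.] [450.1 382.5] [117.9  60.9] 23.4
 board [356. 297.] [615.4 264.2] [ 67.4 110.9] -14.2
t 44.2 pos [533.9 -82.3 107.4] ang 113.9 q [-0.28  0.39  1.76 -0.    0.98 -2.27] w 50.4
[-82.9, 458.5, 6.4, -0.2, 0.2, 0.4]
[-82.6, 458.8, 99.4, -0.2, 0.2, 0.4]
```

Call:
carry_out(
  deltas=[
    [-11,60,6,0,0,0],
    [-22,120,6,0,0,0],
    [-33,180,6,0,0,0],
    [-44,240,6,0,0,0],
    [-55,300,6,0,0,0],
    [-66,360,6,0,0,0],
    [-77,420,6,0,0,0],
    [-83,458,6,0,0,0],
    [-83,458,6,0,0,0],
    [-83,458,50,0,0,0],
    [-83,458,99,0,0,0],
    [-83,458,99,0,0,0],
  ],
  grip=-0.4,
)

```text
time_s: 45.7
eef_pos: [422.4, 368.4, 4.0]
ee_rot: [0.649, -3.071, 0.003]
ft_force: [-0.0, -0.8, -0.1]
width: 61.5
grasp_force: 0.0
```

Call:
carry_out(
  deltas=[
    [0,0,0,0,0,0],
    [0,0,0,0,0,0],
    [0,0,0,0,0,0],
    [0,0,0,0,0,0],
    [0,0,0,0,0,0],
  ],
  grip=1,
)

```text
time_s: 46.32
eef_pos: [422.8, 370.5, 6.7]
ee_rot: [-0.651, 3.073, -0.0]
ft_force: [-0.5, 0.5, 1.5]
width: 31.6
grasp_force: 15.0
```

Run:
```python
from p import *
plan([(490,-40,100,113.7),(490,-40,31,113.7)])
```

```text
t 46.33 pos [422.8 370.5   6.7] ang 113.9 q [ 0.6   0.57  1.78 -0.    0.79 -1.39] w 31.6
[104.9, -402.5, -93.3, -0.0, 0.0, 0.2]
[104.9, -402.5, -24.3, -0.0, 0.0, 0.2]
```

Call:
carry_out(
  deltas=[
    [0,0,-60,0,0,0],
    [0,0,-93,0,0,0],
    [15,-60,-93,0,0,0],
    [30,-120,-93,0,0,0],
    [45,-180,-93,0,0,0],
    [60,-240,-93,0,0,0],
    [75,-300,-93,0,0,0],
    [90,-360,-93,0,0,0],
    [105,-402,-93,0,0,0],
    [105,-402,-93,0,0,0],
    [105,-402,-50,0,0,0],
    [105,-402,-24,0,0,0],
  ],
)

```text
time_s: 47.82
eef_pos: [488.7, -38.4, 29.4]
ee_rot: [0.651, -3.073, -0.001]
ft_force: [-1.2, 0.7, -1.0]
width: 31.8
grasp_force: 15.0
```

Call:
carry_out(
  deltas=[
    [0,0,0,0,0,0],
    [0,0,0,0,0,0],
    [0,0,0,0,0,0],
    [0,0,0,0,0,0],
    [0,0,-30,0,0,0],
    [0,0,-75,0,0,0],
    [0,0,-75,0,0,0],
  ],
  grip=-0.15,
)

```text
time_s: 48.7
eef_pos: [492.5, -40.2, 108.8]
ee_rot: [-0.649, 3.067, -0.005]
ft_force: [0.7, -0.5, -0.3]
width: 50.4
grasp_force: 0.0
```

Run:
```python
from p import *
look('s14');plan([(472.5,391.5,100,113.5),(472.5,391.5,7,113.5)])
```

```text
carrot [307. 196.] 99 [538.2 -65.6]
 carrot [329. 194.] 48 [483.8 -38. ]
 carrot [325. 210.] 70 [528.    8.7]
 carrot [369. 266.] 99 [550.  221.3]
 carrot [424. 291.] 180 [492.3 342.5]
 board [400. 253.] [447.4 219. ] [118.4  61.4] 24.5
 board [356. 297.] [615.4 264.2] [ 67.4 110.8] -14.2
 board [450. 302.] [450.4 383.4] [118.4  60.6] 23.4
t 48.75 pos [491.1 -39.9 107.2] ang 113.9 q [-0.22  0.34  1.86 -0.    0.94 -2.21] w 50.8
[-157.8, 401.9, 6.7, -0.2, 0.2, 0.4]
[-157.5, 402.2, 99.7, -0.2, 0.2, 0.4]
```

```bash
cat > l.py <<'E'
from p import *
import sys
def two(tag,zs=(16,20),win=(400,700,150,460)):
    for n in('scene','side'):
        im,m=snap(n,n+tag);h=cv2.cvtColor(im,cv2.COLOR_RGB2HSV);H,S,V=[h[...,i].astype(int) for i in range(3)]
        for c,a,k in blobs((H<15)&(H>4)&(S>165)&(V>140),30):
            q=onz(m,c,18)
            if win[0]<q[0]<win[1] and win[2]<q[1]<win[3]:
                P=np.argwhere(k)[:,::-1].astype(np.float32); W=np.array([onz(m,p,18)[:2] for p in P],np.float32);r=cv2.minAreaRect(W)
                print(n,c.round(1),a,[onz(m,c,z)[:2].round(1).tolist() for z in zs],'rect',np.round(r[1],0),round(r[2],0))
two(sys.argv[1])
E
python3 l.py a
python3 - <<'E'
import cv2,numpy as np
a=cv2.imread('pics/scenea.png')[240:310,350:450];b=cv2.imread('pics/sidea.png')[230:340,240:360]
t=np.hstack([cv2.resize(a,(400,280)),cv2.resize(b,(306,280))]);cv2.imwrite('pics/t14.png',t)
E
```

```text
scene [368.2 265.9] 172 [[542.3, 212.2], [544.7, 214.7]] rect [40. 36.] 89.0
scene [423.8 293. ] 250 [[486.8, 339.0], [489.5, 340.8]] rect [53. 35.] 25.0
side [257.4 240.6] 391 [[680.7, 177.6], [678.7, 181.3]] rect [123. 224.] 38.0
side [277.  242.3] 50 [[620.8, 166.3], [619.0, 170.0]] rect [41. 36.] 75.0
side [285.8 247.9] 30 [[586.1, 180.9], [584.5, 184.6]] rect [20. 51.] 28.0
side [308.2 250.8] 32 [[517.9, 171.9], [516.5, 175.6]] rect [21. 41.] 29.0
side [306.  293.6] 936 [[470.8, 328.6], [469.7, 331.7]] rect [193. 287.] 48.0
side [238.7 270.3] 30 [[682.8, 306.6], [680.8, 309.7]] rect [25. 35.] 81.0
side [248.4 311.8] 519 [[595.7, 431.9], [594.0, 434.5]] rect [ 76. 233.] 3.0
side [229.7 296.2] 146 [[665.7, 399.9], [663.8, 402.7]] rect [ 55. 117.] 13.0
side [275.3 285.8] 46 [[561.0, 328.2], [559.5, 331.3]] rect [28. 44.] 22.0
```

View pics/t14.png

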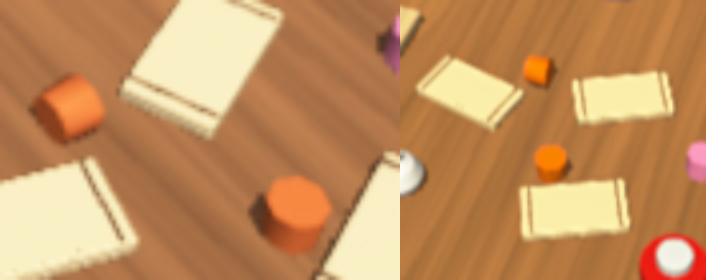

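The crop shows one chunk lying on its side on the table near (368,266) in the scene picture. Another, now knocked off its board, stands upright on the table near (424,293).

Run:
```python
from p import *
im,m=load('sidea');print('up',onz(m,(298.8,293.6),14)[:2].round(0),'ly',onz(m,(294.1,257.5),16)[:2].round(0))
im,m=load('scenea');print('up',onz(m,(423.8,293),14)[:2].round(0))
plan([(486,338,100,113.5),(486,338,-5,113.5)])
```

```text
up [490. 333.] ly [549. 211.]
up [485. 338.]
t 48.85 pos [489.1 -39.5 105.2] ang 113.9 q [-0.22  0.34  1.87 -0.    0.94 -2.21] w 50.4
[-150.1, 346.4, 5.2, 0.0, -0.0, 0.4]
[-150.1, 346.4, 110.2, 0.0, -0.0, 0.4]
```

Run:
```python
from p import *
plan([(487,336,100,24),(487,336,-4,24)])
```

```text
t 48.85 pos [489.1 -39.5 105.2] ang 113.9 q [-0.22  0.34  1.87 -0.    0.94 -2.21] w 50.4
[-150.2, 344.2, 5.2, -0.0, -0.0, 89.9]
[-150.2, 344.2, 109.2, -0.0, -0.0, 89.9]
```

Call:
carry_out(
  deltas=[
    [-18,42,5,0,0,10],
    [-37,85,5,0,0,20],
    [-55,127,5,0,0,30],
    [-75,170,5,0,0,40],
    [-93,212,5,0,0,50],
    [-112,255,5,0,0,60],
    [-130,298,5,0,0,70],
    [-150,344,5,0,0,80],
    [-150,344,5,0,0,90],
    [-150,344,5,0,0,90],
  ],
  grip=-0.5,
)

```text
time_s: 50.1
eef_pos: [486.1, 335.6, 98.7]
ee_rot: [-1.709, -2.634, 0.004]
ft_force: [-0.1, -0.2, 0.9]
width: 65.6
grasp_force: 0.0
```

Run:
```python
from p import *
im,m=snap('wrist','w15');h=cv2.cvtColor(im,cv2.COLOR_RGB2HSV);H,S,V=[h[...,i].astype(int) for i in range(3)]
for c,a,k in blobs((H<16)&(H>4)&(S>190)&(V>110),150): 
    if a<4000 and c[1]<330: print(c.round(0),a,wonz(m,c,16)[:2].round(1))
plan([(487,336,-4,24)])
```

```text
[325. 209.] 1216 [493.6 326.2]
t 50.15 pos [486.2 335.1  99. ] ang 24.1 q [ 0.49  0.47  1.65 -0.    1.02  0.07] w 66.0
[0.5, 1.3, 103.0, -0.2, 0.0, 0.1]
```

Call:
carry_out(
  deltas=[
    [0,2,60,0,0,0],
    [0,2,103,0,0,0],
    [0,2,103,0,0,0],
    [0,2,103,0,0,0],
  ],
)

```text
time_s: 50.65
eef_pos: [489.3, 336.0, -1.9]
ee_rot: [-1.712, -2.634, 0.001]
ft_force: [-1.3, 1.1, 0.4]
width: 66.1
grasp_force: 0.0
```

Call:
carry_out(
  deltas=[
    [0,0,0,0,0,0],
    [0,0,0,0,0,0],
    [0,0,0,0,0,0],
    [0,0,0,0,0,0],
    [0,0,0,0,0,0],
  ],
  grip=1,
)

```text
time_s: 51.28
eef_pos: [489.3, 336.6, -2.1]
ee_rot: [1.713, 2.633, 0.0]
ft_force: [-1.8, -0.3, 4.6]
width: 31.7
grasp_force: 15.0
```

Run:
```python
from p import *
plan([(535,-40,100,24),(535,-40,20,24)])
im,m=load('w15')
for z in (16,-10): print(onz(m,(325,209),z,True).round(1))
```

```text
t 51.27 pos [489.3 336.6  -2.1] ang 23.9 q [ 0.49  0.61  1.71 -0.    0.82  0.07] w 31.7
[-362.8, -110.8, -102.2, 0.0, 0.0, -0.1]
[-362.8, -110.9, -22.2, 0.0, 0.0, -0.1]
[490.5 333.2  16. ]
[493.8 326.5 -10. ]
```

Call:
carry_out(
  deltas=[
    [0,0,-60,0,0,0],
    [0,0,-102,0,0,0],
    [-55,-17,-102,0,0,0],
    [-110,-34,-102,0,0,0],
    [-165,-50,-102,0,0,0],
    [-220,-67,-102,0,0,0],
    [-275,-84,-102,0,0,0],
    [-330,-101,-102,0,0,0],
    [-363,-111,-102,0,0,0],
    [-363,-111,-102,0,0,0],
    [-363,-111,-60,0,0,0],
    [-363,-111,-30,0,0,0],
  ],
)

```text
time_s: 52.78
eef_pos: [534.1, -39.2, 26.4]
ee_rot: [-1.712, -2.633, -0.0]
ft_force: [0.1, -0.9, -0.1]
width: 31.8
grasp_force: 15.0
```

Call:
carry_out(
  deltas=[
    [0,0,0,0,0,0],
    [0,0,0,0,0,0],
    [0,0,0,0,0,0],
    [0,0,0,0,0,0],
    [0,0,-30,0,0,0],
    [0,0,-70,0,0,0],
    [0,0,-70,0,0,0],
  ],
  grip=-0.15,
)

```text
time_s: 53.65
eef_pos: [537.5, -40.9, 100.8]
ee_rot: [1.71, 2.628, 0.004]
ft_force: [0.7, 0.6, 0.2]
width: 50.4
grasp_force: 0.0
```

Run:
```python
from p import *
look('s16');plan([(546,212,100,24)])
```

```text
carrot [330. 193.] 69 [479.4 -41.2]
 carrot [318. 204.] 200 [530.3 -20.6]
 carrot [368. 266.] 99 [550.4 221.5]
 board [400. 253.] [447.4 219. ] [118.4  61.4] 24.5
 board [356. 297.] [615.4 264.2] [ 67.4 110.8] -14.2
 board [450. 302.] [450.3 383.3] [118.5  60.6] 23.4
t 53.7 pos [536.2 -40.7  99.2] ang 23.9 q [-0.2   0.4   1.77 -0.    0.96 -0.62] w 50.5
[227.0, 111.3, -1.0, 0.2, 0.1, -0.1]
```

Call:
carry_out(
  deltas=[
    [55,27,0,0,0,0],
    [110,54,0,0,0,0],
    [165,81,0,0,0,0],
    [227,111,0,0,0,0],
    [227,111,0,0,0,0],
    [227,111,0,0,0,0],
  ],
  grip=-0.7,
)

```text
time_s: 54.45
eef_pos: [543.3, 212.1, 96.4]
ee_rot: [-1.711, -2.634, 0.003]
ft_force: [0.2, -0.1, -0.1]
width: 74.7
grasp_force: 0.0
```

Run:
```python
from p import *
im,m=snap('wrist','w17');h=cv2.cvtColor(im,cv2.COLOR_RGB2HSV);H,S,V=[h[...,i].astype(int) for i in range(3)]
for c,a,k in blobs((H<16)&(H>4)&(S>190)&(V>110),150): 
    if a<4000 and c[1]<330:
        P=np.array([onz(m,(u,v),18,True)[:2] for v,u in np.argwhere(k)],np.float32)
        print(c.round(0),a,onz(m,c,18,True)[:2].round(1),cv2.minAreaRect(P))
plan([(546,212,-4,24)])
```

```text
[327. 211.] 1184 [549.6 209.7] ((549.65576171875, 209.8624267578125), (31.701425552368164, 35.400962829589844), 2.8060340881347656)
t 54.5 pos [543.4 211.2  96.5] ang 23.9 q [ 0.25  0.46  1.67 -0.    1.01 -0.16] w 74.9
[-0.3, 2.9, 100.5, -0.1, 0.0, -0.1]
```

Call:
carry_out(
  deltas=[
    [-2,4,0,0,0,6],
    [-2,4,60,0,0,6],
    [-2,4,100,0,0,6],
    [-2,4,100,0,0,6],
    [-2,4,100,0,0,6],
  ],
  grip=-0.36,
)

```text
time_s: 55.12
eef_pos: [549.3, 210.9, -1.7]
ee_rot: [1.851, 2.538, -0.0]
ft_force: [0.3, -0.3, -0.1]
width: 59.7
grasp_force: 0.0
```

Call:
carry_out(
  deltas=[
    [0,0,0,0,0,0],
    [0,0,0,0,0,0],
    [0,0,0,0,0,0],
    [0,0,0,0,0,0],
    [0,0,0,0,0,0],
    [0,0,0,0,0,0],
  ],
  grip=1,
)

```text
time_s: 55.88
eef_pos: [549.0, 212.4, -1.8]
ee_rot: [1.849, 2.54, 0.001]
ft_force: [-1.5, 0.6, 5.4]
width: 27.7
grasp_force: 14.6
```

Run:
```python
from p import *
plan([(500,-66,100,24),(500,-66,28,24)])
```

```text
t 55.88 pos [549.  212.4  -1.8] ang 17.9 q [ 0.25  0.61  1.73  0.    0.81 -0.06] w 27.7
[-249.8, -132.2, -102.0, 0.0, -0.0, -6.1]
[-249.9, -132.2, -30.0, 0.0, -0.0, -6.1]
```

Call:
carry_out(
  deltas=[
    [0,0,-60,0,0,0],
    [0,0,-102,0,0,0],
    [-50,-25,-102,0,0,0],
    [-100,-50,-102,0,0,0],
    [-150,-76,-102,0,0,0],
    [-200,-102,-102,0,0,0],
    [-232,-118,-102,0,0,0],
    [-232,-118,-102,0,0,0],
    [-232,-118,-60,0,0,0],
    [-232,-118,-42,0,0,0],
    [-232,-118,-42,0,0,0],
  ],
)

```text
time_s: 57.25
eef_pos: [506.5, -43.8, 38.3]
ee_rot: [-1.846, -2.538, 0.002]
ft_force: [0.1, 1.0, -0.5]
width: 26.1
grasp_force: 14.8
```

Call:
carry_out(
  deltas=[
    [0,0,0,0,0,0],
    [0,0,0,0,0,0],
    [0,0,0,0,0,0],
    [0,0,0,0,0,0],
    [0,0,-30,0,0,0],
    [0,0,-70,0,0,0],
    [0,0,-70,0,0,0],
  ],
  grip=-0.15,
)

```text
time_s: 58.12
eef_pos: [510.2, -45.7, 112.2]
ee_rot: [1.846, 2.535, 0.004]
ft_force: [0.8, -0.5, 0.4]
width: 50.4
grasp_force: 0.0
```

Run:
```python
from p import *
im,m=snap('wrist','w18');h=cv2.cvtColor(im,cv2.COLOR_RGB2HSV);H,S,V=[h[...,i].astype(int) for i in range(3)]
for c,a,k in blobs((H<16)&(H>4)&(S>190)&(V>110),100): 
    if a<6000 and c[1]<330: print('or',c.round(0),a,onz(m,c,28,True)[:2].round(0))
look('s18');plan([(540,-100,200,90)])
```

```text
or [313. 225.] 1841 [510. -66.]
 carrot [320. 198.] 389 [513.2 -38.5]
 board [400. 253.] [447.4 219. ] [118.4  61.4] 24.5
 board [356. 297.] [615.4 264.2] [ 67.4 110.8] -14.2
 board [450. 302.] [450.4 383.4] [118.4  60.7] 23.3
t 58.23 pos [507.8 -45.2 109.6] ang 17.9 q [-0.22  0.36  1.82 -0.    0.96 -0.54] w 50.5
[-62.1, 13.8, -90.4, 0.0, 0.0, -72.1]
```

All chunks are in the pot. Next is the spoon: I'll triangulate its axis from the two views.

Run:
```python
from p import *
im,m=load('scene0');h=cv2.cvtColor(im,cv2.COLOR_RGB2HSV);print([h[v,254].tolist() for v in(115,125,135)])
A=viewer.capture('side');np.save('pics/sd18.npy',A);m2=viewer.camera_model('side')
def axis(im,m,box):
    h=cv2.cvtColor(im,cv2.COLOR_RGB2HSV);H,S,V=[h[...,i].astype(int) for i in range(3)]
    k=(H<13)&(S>120)&(V<150)&(V>50);b=np.zeros_like(k);b[box[0]:box[1],box[2]:box[3]]=1;k&=b
    n,l,s,c=cv2.connectedComponentsWithStats(k.astype(np.uint8));i=1+np.argmax(s[1:,4]);P=np.argwhere(l==i)
    rows=np.unique(P[:,0]);pts=np.array([[P[P[:,0]==r,1].mean(),r] for r in rows[1:-1]]);f=np.polyfit(pts[:,1],pts[:,0],1)
    print('rows',rows[0],rows[-1],'w',s[i,2],'area',s[i,4],f.round(3));return f,rows
f1,r1=axis(im,m,(105,156,240,270));f2,r2=axis(A,m2,(110,160,318,345))
def plane(m,f,rr):
    a,d=ray(m,(np.polyval(f,rr[0]),rr[0]));_,e=ray(m,(np.polyval(f,rr[-1]),rr[-1]));n=np.cross(d,e);return n/np.linalg.norm(n),a
n1,a1=plane(m,f1,r1);n2,a2=plane(m2,f2,r2)
for z in(5,80,155,200):
    print(z,np.linalg.solve(np.array([n1[:2],n2[:2]]),[n1@a1-n1[2]*z,n2@a2-n2[2]*z]).round(1))
print('toprow z',[onz(m,(np.polyval(f1,r1[0]),r1[0]),200)[:2].round(0),onz(m2,(np.polyval(f2,r2[0]),r2[0]),200)[:2].round(0)])
```

```text
[[12, 159, 128], [12, 161, 130], [12, 159, 127]]
rows 105 153 w 24 area 541 [1.75000e-01 2.30659e+02]
rows 140 154 w 17 area 197 [-3.0600e-01  3.8173e+02]
5 [ 580.7 -261.4]
80 [ 568.4 -306.7]
155 [ 556.2 -352. ]
200 [ 548.8 -379.2]
toprow z [array([ 573., -317.]), array([ 525., -171.])]
```

Run:
```python
from p import *
im,_=load('scene0');A=np.load('pics/sd18.npy')
for r in(106,110,113,120,135,148):print('sc',r,im[r,244:268,0].tolist())
for r in(112,118,122,126,132,138,144,148):print('sd',r,A[r,318:346,0].tolist())
```

```text
sc 106 [136, 136, 134, 133, 134, 134, 133, 132, 133, 132, 130, 129, 130, 130, 129, 128, 117, 102, 125, 132, 111, 108, 121, 137]
sc 110 [134, 133, 132, 131, 130, 130, 140, 156, 167, 170, 161, 147, 131, 128, 128, 128, 118, 106, 106, 155, 168, 166, 159, 143]
sc 113 [131, 130, 130, 130, 131, 117, 104, 119, 162, 150, 137, 128, 118, 125, 128, 127, 122, 109, 95, 151, 169, 169, 168, 167]
sc 120 [127, 122, 118, 106, 98, 90, 92, 101, 108, 127, 129, 126, 124, 112, 133, 141, 169, 181, 183, 182, 179, 174, 171, 170]
sc 135 [172, 171, 143, 156, 156, 151, 146, 143, 113, 101, 127, 131, 127, 126, 124, 138, 143, 143, 143, 143, 143, 143, 143, 143]
sc 148 [144, 222, 220, 230, 241, 236, 216, 210, 194, 143, 106, 116, 128, 128, 125, 126, 150, 159, 179, 231, 238, 206, 179, 176]
sd 112 [99, 103, 94, 72, 70, 55, 46, 49, 50, 51, 53, 51, 52, 52, 51, 51, 52, 51, 48, 44, 41, 39, 39, 40, 37, 37, 34, 32]
sd 118 [100, 103, 99, 72, 46, 45, 46, 48, 51, 50, 51, 51, 52, 52, 52, 51, 51, 50, 50, 50, 47, 45, 45, 43, 39, 36, 33, 31]
sd 122 [105, 104, 88, 55, 40, 43, 48, 49, 51, 50, 50, 51, 51, 52, 51, 53, 51, 50, 49, 51, 46, 45, 47, 44, 41, 39, 35, 31]
sd 126 [161, 187, 178, 103, 53, 51, 55, 52, 51, 49, 51, 51, 50, 51, 51, 51, 51, 51, 51, 47, 46, 45, 44, 43, 44, 46, 43, 40]
sd 132 [190, 189, 184, 160, 131, 163, 195, 216, 203, 164, 145, 143, 121, 91, 81, 86, 86, 84, 83, 83, 99, 122, 141, 137, 143, 170, 154, 115]
sd 138 [188, 187, 180, 142, 79, 30, 15, 21, 40, 60, 79, 97, 111, 116, 118, 121, 121, 120, 119, 116, 106, 81, 70, 52, 29, 13, 14, 32]
sd 144 [182, 182, 182, 181, 180, 181, 184, 185, 187, 168, 104, 83, 88, 83, 81, 80, 80, 80, 82, 82, 91, 95, 102, 107, 108, 107, 107, 104]
sd 148 [35, 37, 36, 36, 35, 35, 33, 29, 24, 43, 80, 90, 84, 81, 80, 81, 80, 81, 81, 80, 80, 81, 80, 79, 77, 74, 77, 81]
```

Run:
```python
from p import *
A,_=load('side0')
for r in(117,119,121,124,130,136,142,148,152):print('sd',r,A[r,320:346,0].tolist(),A[r,328:334,2].tolist())
```

```text
sd 117 [103, 105, 106, 103, 102, 124, 173, 176, 151, 137, 137, 145, 151, 151, 151, 151, 153, 154, 155, 154, 153, 151, 150, 150, 151, 151] [48, 26, 16, 21, 23, 20]
sd 119 [105, 107, 106, 103, 110, 144, 176, 175, 152, 145, 156, 165, 168, 157, 152, 151, 153, 153, 152, 152, 151, 151, 151, 152, 151, 150] [48, 31, 33, 37, 39, 29]
sd 121 [106, 104, 104, 117, 146, 177, 182, 175, 161, 170, 181, 188, 199, 162, 151, 152, 153, 153, 151, 152, 152, 152, 153, 154, 151, 151] [53, 51, 57, 61, 68, 49]
sd 124 [145, 157, 178, 182, 181, 180, 181, 180, 171, 155, 149, 150, 138, 118, 145, 154, 154, 154, 154, 154, 152, 152, 153, 152, 152, 153] [59, 50, 44, 46, 43, 32]
sd 130 [185, 183, 183, 185, 186, 184, 181, 178, 173, 163, 152, 149, 139, 125, 165, 178, 170, 144, 132, 136, 142, 143, 136, 110, 100, 101] [60, 52, 47, 46, 42, 42]
sd 136 [186, 184, 182, 181, 178, 176, 176, 178, 175, 155, 149, 149, 138, 130, 168, 177, 176, 180, 186, 187, 188, 189, 186, 178, 172, 173] [61, 49, 46, 46, 44, 44]
sd 142 [181, 180, 178, 177, 179, 183, 184, 173, 149, 147, 149, 147, 134, 129, 174, 188, 187, 187, 186, 184, 178, 174, 174, 173, 172, 169] [51, 44, 45, 45, 43, 44]
sd 148 [177, 178, 181, 185, 210, 228, 194, 221, 184, 151, 147, 147, 141, 144, 171, 175, 181, 206, 193, 175, 174, 175, 175, 169, 153, 148] [161, 76, 40, 41, 60, 106]
sd 152 [183, 181, 200, 230, 190, 135, 156, 221, 205, 163, 150, 143, 131, 136, 168, 212, 234, 165, 140, 164, 174, 178, 180, 160, 139, 102] [171, 94, 52, 41, 58, 109]
```

Run:
```python
from p import *
_,m=load('scene0');_,m2=load('side0')
def pl(m,a,b):
    o,d=ray(m,a);_,e=ray(m,b);n=np.cross(d,e);return n/np.linalg.norm(n),o
n1,a1=pl(m,(253,120),(256.7,148));n2,a2=pl(m2,(331.3,124),(331.1,148))
for z in(5,80,155,200): print(z,np.linalg.solve(np.array([n1[:2],n2[:2]]),[n1@a1-n1[2]*z,n2@a2-n2[2]*z]).round(1))
print(onz(m,(253,110.5),198).round(0),onz(m2,(330.7,120.5),198).round(0))
o1,d1=ray(m,(253,110.5));o2,d2=ray(m2,(330.7,120.5))
s=np.linalg.lstsq(np.c_[d1,-d2],o2-o1,rcond=None)[0];print('top tri',(o1+d1*s[0]).round(1),(o2+d2*s[1]).round(1))
plan([(500,-150,180,17.9),(580,-266,180,90)])
```

```text
5 [ 579.  -272.8]
80 [ 580.4 -275.3]
155 [ 581.7 -277.8]
200 [ 582.5 -279.2]
[ 576. -286.  198.] [ 588. -290.  198.]
top tri [ 582.6 -270.7  207.1] [ 582.7 -271.6  208.7]
t 58.27 pos [507.1 -45.  108.9] ang 17.9 q [-0.22  0.36  1.82 -0.    0.96 -0.54] w 50.5
[-97.7, -39.1, -71.1, -0.0, -0.0, -0.0]
[-232.7, 1.4, -71.2, -0.0, -0.0, -72.1]
```

Run:
```python
from p import *
plan([(582,-276,212,0),(582,-276,132,0)])
```

```text
t 58.27 pos [507.1 -45.  108.9] ang 17.9 q [-0.22  0.36  1.82 -0.    0.96 -0.54] w 50.5
[-242.8, 0.2, -103.2, -0.1, -0.0, 17.9]
[-242.8, 0.3, -23.2, -0.1, -0.0, 17.9]
```

Call:
carry_out(
  deltas=[
    [0,0,-60,0,0,0],
    [0,0,-103,0,0,6],
    [-60,0,-103,0,0,12],
    [-120,0,-103,0,0,18],
    [-180,0,-103,0,0,18],
    [-243,0,-103,0,0,18],
    [-243,0,-103,0,0,18],
    [-243,0,-103,0,0,18],
  ],
  grip=-0.6,
)

```text
time_s: 59.28
eef_pos: [581.3, -275.4, 210.5]
ee_rot: [-2.221, -2.216, 0.001]
ft_force: [-0.4, 0.1, -0.9]
width: 70.4
grasp_force: 0.0
```

Run:
```python
from p import *
plan([(582,-276,132,0)])
A,m=snap('wrist','w19')
T=np.array(m['T']);K=np.array(m['camera_matrix'])
def pf(p):
    c=T[:3,:3].T@(np.array(p)-T[:3,3]);th=np.arctan2(np.hypot(*c[:2]),c[2]);return K[:2,:2]@(c[:2]/np.hypot(*c[:2])*th)+K[:2,2]
print('pred top',pf((582,-276,205)),'stand',[pf(p).round(0).tolist() for p in((557,-295,80),(607,-295,80),(607,-245,80),(557,-245,80))])
h=cv2.cvtColor(A,cv2.COLOR_RGB2HSV)
w=((h[...,1]<40)&(h[...,2]>170))
for c,a,k in blobs(w,150):
    if c[1]<300:
        P=np.array([onz(m,(u,v),80,True)[:2] for v,u in np.argwhere(k)],np.float32);print('white',c.round(0),a,cv2.minAreaRect(P))
for c,a,k in blobs((h[...,0]<14)&(h[...,1]>120)&(h[...,2]>60)&(h[...,2]<150),150):
    if c[1]<330 and a<6000: ys,xs=np.nonzero(k);print('brown',c.round(0),a,xs.min(),xs.max(),ys.min(),ys.max())
```

```text
t 59.27 pos [ 581.3 -275.4  210.5] ang -0.1 q [-0.55  0.43  1.41  0.    1.31 -0.55] w 70.4
[-0.8, 1.0, 78.5, -0.2, -0.1, -0.1]
pred top [322.29877904 238.19283505] stand [[297.0, 211.0], [347.0, 211.0], [347.0, 162.0], [296.0, 162.0]]
white [168.  13.] 223 ((422.6174011230469, -73.60421752929688), (24.32204818725586, 34.90967559814453), 78.9041748046875)
white [387.   5.] 210 ((646.7364501953125, -82.8309326171875), (35.352882385253906, 8.548700332641602), 12.062365531921387)
white [310.  18.] 546 ((571.32763671875, -100.07097625732422), (26.35756492614746, 26.385019302368164), 0.4125829339027405)
white [237.  24.] 361 ((497.1998291015625, -101.50596618652344), (20.870389938354492, 26.691709518432617), 38.79842758178711)
white [126. 108.] 1866 ((363.01800537109375, -175.27780151367188), (64.66971588134766, 65.31314086914062), 69.2585678100586)
white [523. 127.] 942 ((805.3242797851562, -201.66761779785156), (68.34085083007812, 33.75176239013672), 85.9065933227539)
white [495. 134.] 1095 ((767.6873779296875, -214.98892211914062), (37.081111907958984, 60.07781219482422), 16.724184036254883)
white [325. 186.] 1507 ((584.5447998046875, -274.22100830078125), (49.085567474365234, 57.44242858886719), 1.74183189868927)
white [206. 195.] 4499 ((456.485107421875, -279.0252380371094), (98.70448303222656, 59.18635559082031), 5.102834224700928)
brown [280.  73.] 3493 174 388 13 102
brown [231. 254.] 709 199 258 229 281
brown [413. 259.] 1076 385 443 229 283
brown [ 71. 277.] 2228 19 109 243 325
brown [571. 279.] 1802 530 621 244 327
```

Call:
carry_out(
  deltas=[
    [0,1,40,0,0,0],
    [0,1,78,0,0,0],
    [0,1,78,0,0,0],
    [0,1,78,0,0,0],
  ],
  force=60,
)

```text
time_s: 59.82
eef_pos: [584.0, -275.6, 135.8]
ee_rot: [2.221, 2.22, 0.0]
ft_force: [-0.5, -0.5, -0.0]
width: 70.7
grasp_force: 0.0
```

Call:
carry_out(
  deltas=[
    [0,0,0,0,0,0],
    [0,0,0,0,0,0],
    [0,0,0,0,0,0],
    [0,0,0,0,0,0],
    [0,0,0,0,0,0],
    [0,0,0,0,0,0],
    [0,0,0,0,0,0],
    [0,0,0,0,0,0],
  ],
  grip=1,
)

```text
time_s: 60.82
eef_pos: [583.4, -276.3, 134.4]
ee_rot: [-2.223, -2.219, 0.0]
ft_force: [-0.5, 0.6, 0.0]
width: 16.5
grasp_force: 60.0
```

Call:
carry_out(
  deltas=[
    [0,0,-20,0,0,0],
    [0,0,-50,0,0,0],
    [0,0,-90,0,0,0],
    [0,0,-105,0,0,0],
    [0,0,-105,0,0,0],
  ],
)

```text
time_s: 61.45
eef_pos: [583.9, -276.6, 240.1]
ee_rot: [2.222, 2.218, 0.001]
ft_force: [0.6, 0.4, -0.1]
width: 16.6
grasp_force: 60.0
```

Run:
```python
from p import *
o=status.get_obs();print(o['grasp_force'],o['width'])
plan([(574,-40,242,0),(574,-40,151,0)])
a,m=snap('scene','s20');b,m2=snap('side','sd20')
for im,mm,n in((a,m,'sc'),(b,m2,'sd')):
    for z in(60,100,140,180,210):
        u,v=proj(mm,(582,-275,z+60)).round().astype(int);print(n,z+60,(u,v),im[v,u-12:u+13,0].tolist())
```

```text
59.99702841974795 16.637535483177295
t 61.45 pos [ 583.9 -276.6  240.1] ang -0.1 q [-0.55  0.4   1.37 -0.    1.36 -0.55] w 16.6
[236.6, -10.3, -2.2, 0.1, 0.1, -0.1]
[236.7, -10.5, 88.8, 0.1, 0.1, -0.1]
sc 120 (np.int64(255), np.int64(137)) [83, 67, 71, 73, 73, 73, 73, 72, 69, 78, 82, 87, 98, 113, 112, 103, 81, 73, 73, 107, 118, 87, 72, 73, 72]
sc 160 (np.int64(254), np.int64(125)) [93, 95, 94, 93, 89, 86, 87, 87, 88, 84, 84, 93, 125, 146, 135, 106, 162, 179, 177, 172, 173, 173, 173, 178, 183]
sc 200 (np.int64(253), np.int64(112)) [96, 97, 96, 96, 95, 94, 94, 95, 95, 100, 115, 129, 133, 129, 128, 99, 90, 93, 92, 88, 82, 82, 153, 171, 171]
sc 240 (np.int64(251), np.int64(99)) [98, 99, 98, 99, 99, 99, 98, 99, 97, 88, 86, 124, 132, 130, 129, 131, 103, 94, 97, 96, 116, 111, 110, 140, 130]
sc 270 (np.int64(250), np.int64(88)) [97, 97, 95, 97, 95, 63, 49, 52, 72, 76, 84, 73, 87, 121, 130, 131, 71, 34, 71, 85, 96, 106, 107, 188, 210]
sd 120 (np.int64(331), np.int64(142)) [182, 181, 180, 179, 178, 179, 183, 185, 182, 171, 142, 129, 113, 87, 97, 111, 127, 155, 162, 166, 179, 181, 176, 175, 173]
sd 160 (np.int64(331), np.int64(132)) [187, 186, 184, 185, 187, 185, 181, 179, 178, 172, 150, 154, 151, 106, 120, 174, 184, 178, 172, 175, 182, 187, 191, 191, 185]
sd 200 (np.int64(331), np.int64(122)) [105, 105, 106, 119, 147, 173, 182, 182, 176, 158, 152, 150, 150, 142, 115, 134, 153, 153, 153, 154, 152, 152, 153, 154, 152]
sd 240 (np.int64(331), np.int64(112)) [100, 99, 103, 111, 127, 160, 184, 187, 185, 176, 154, 149, 151, 145, 120, 129, 146, 154, 155, 152, 152, 151, 152, 150, 151]
sd 270 (np.int64(331), np.int64(104)) [168, 165, 196, 211, 215, 217, 198, 131, 90, 63, 94, 132, 152, 141, 102, 103, 100, 78, 114, 149, 153, 153, 151, 151, 151]
```

The spoon is held upright: 16.6 mm at 60 N. I'll move it over the far side of the pot.

Call:
carry_out(
  deltas=[
    [50,-2,-2,0,0,0],
    [100,-4,-2,0,0,0],
    [150,-5,-2,0,0,0],
    [200,-6,-2,0,0,0],
    [232,-6,-2,0,0,0],
    [232,-6,-2,0,0,0],
    [232,-6,-2,0,0,0],
    [232,-6,30,0,0,0],
    [232,-6,50,0,0,0],
    [232,-6,60,0,0,0],
    [232,-6,60,0,0,0],
  ],
)

```text
time_s: 62.92
eef_pos: [577.4, -45.1, 178.7]
ee_rot: [-2.224, -2.217, 0.002]
ft_force: [0.0, 0.1, 0.1]
width: 16.5
grasp_force: 60.0
```

Run:
```python
from p import *
a,m=snap('scene','s21');h=cv2.cvtColor(a,cv2.COLOR_RGB2HSV);H,S,V=[h[...,i].astype(int) for i in range(3)]
for nm,k0 in(('car',(H<14)&(H>4)&(S>165)&(V>180)),('tur',(S<70)&(V>180))):
    for c,ar,k in blobs(k0,15):
        if 270<c[0]<360 and 165<c[1]<235: print(nm,c.round(0),ar,onz(m,c,26)[:2].round(0))
plan([(576,-43,146,0)])
```

```text
car [318. 197.] 481 [512. -47.]
tur [353. 178.] 82 [378. -69.]
tur [292. 201.] 49 [581. -71.]
tur [332. 203.] 120 [493.  -9.]
tur [273. 210.] 118 [642. -68.]
tur [310. 211.] 88 [561. -12.]
t 62.98 pos [578.  -45.1 179.5] ang -0.2 q [-0.2   0.36  1.6  -0.    1.18 -0.19] w 16.8
[2.1, -2.0, 33.5, -0.0, 0.0, -0.2]
```

Call:
carry_out(
  deltas=[
    [3,0,8,0,0,0],
    [3,0,16,0,0,0],
    [3,0,22,0,0,0],
    [3,0,28,0,0,0],
    [3,0,33,0,0,0],
    [3,0,33,0,0,0],
  ],
)

```text
time_s: 63.72
eef_pos: [577.5, -41.3, 146.0]
ee_rot: [-2.223, -2.219, 0.001]
ft_force: [0.9, -0.1, -0.4]
width: 17.1
grasp_force: 60.0
```

Call:
carry_out(
  deltas=[
    [13,-5,0,0,0,0],
    [23,-9,0,0,0,0],
    [32,-16,0,0,0,0],
    [38,-24,0,0,0,0],
    [43,-35,0,0,0,0],
    [44,-45,0,0,0,0],
    [43,-56,0,0,0,0],
    [38,-66,0,0,0,0],
    [32,-75,0,0,0,0],
    [23,-82,0,0,0,0],
    [13,-86,0,0,0,0],
    [2,-87,0,0,0,0],
  ],
)

```text
time_s: 65.22
eef_pos: [490.7, -40.0, 146.5]
ee_rot: [2.224, 2.219, -0.0]
ft_force: [-0.1, 1.0, -0.5]
width: 16.5
grasp_force: 60.0
```

Run:
```python
from p import *
plan([]);look('s22')
a,m=load('s22');h=cv2.cvtColor(a,cv2.COLOR_RGB2HSV);H,S,V=[h[...,i].astype(int) for i in range(3)]
for c,ar,k in blobs((S<70)&(V>180),15):
        if 270<c[0]<360 and 165<c[1]<235: print('tur',c.round(0),ar,onz(m,c,26)[:2].round(0))
```

```text
t 65.22 pos [490.7 -40.  146.5] ang -0.1 q [-0.22  0.28  1.82 -0.    1.04 -0.22] w 16.5
 carrot [311. 198.] 212 [531.9 -51.8]
 carrot [340. 205.] 50 [482.9  14.1]
 board [400. 253.] [447.4 219. ] [118.4  61.4] 24.5
 board [356. 297.] [615.4 264.2] [ 67.4 110.8] -14.2
 board [450. 302.] [450.4 383.4] [118.4  60.7] 23.3
tur [353. 178.] 79 [378. -69.]
tur [295. 200.] 142 [571. -72.]
tur [338. 197.] 98 [466. -21.]
tur [273. 210.] 116 [642. -69.]
tur [325. 214.] 15 [533.  18.]
```

Call:
carry_out(
  deltas=[
    [-11,1,0,0,0,0],
    [-21,6,0,0,0,0],
    [-30,12,0,0,0,0],
    [-36,21,0,0,0,0],
    [-41,31,0,0,0,0],
    [-42,42,0,0,0,0],
    [-41,53,0,0,0,0],
    [-36,63,0,0,0,0],
    [-30,72,0,0,0,0],
    [-21,78,0,0,0,0],
    [-11,83,0,0,0,0],
    [0,85,0,0,0,0],
  ],
)

```text
time_s: 66.78
eef_pos: [576.0, -38.4, 146.5]
ee_rot: [-2.223, -2.22, 0.0]
ft_force: [-0.3, 0.0, 0.2]
width: 16.4
grasp_force: 60.0
```

Call:
carry_out(
  deltas=[
    [3,1,0,0,0,0],
    [3,1,0,0,0,0],
    [3,1,0,0,0,0],
  ],
)

```text
time_s: 67.15
eef_pos: [576.7, -36.5, 146.5]
ee_rot: [2.223, 2.219, -0.0]
ft_force: [0.4, 0.2, -0.4]
width: 16.2
grasp_force: 60.0
```

Run:
```python
from p import *
o=status.get_obs();print(o['ft_force'].round(1),o['grasp_force'])
plan([(577,-41,242,0)])
a,m=snap('scene','s23');h=cv2.cvtColor(a,cv2.COLOR_RGB2HSV);H,S,V=[h[...,i].astype(int) for i in range(3)]
for nm,k0 in(('car',(H<14)&(H>4)&(S>165)&(V>180)),('tur',(S<70)&(V>180))):
    for c,ar,k in blobs(k0,15):
        if 275<c[0]<350 and 165<c[1]<240: print(nm,c.round(0),ar,onz(m,c,26)[:2].round(0))
```

```text
[ 0.4  0.2 -0.4] 59.99702646397054
t 67.15 pos [576.7 -36.5 146.5] ang -0.1 q [-0.18  0.4   1.64 -0.    1.11 -0.18] w 16.2
[-4.5, 0.3, -95.5, -0.0, 0.0, -0.1]
car [330. 191.] 78 [469. -52.]
car [316. 203.] 111 [529. -32.]
car [340. 205.] 52 [480.   9.]
tur [317. 188.] 99 [491. -85.]
tur [338. 197.] 98 [466. -21.]
tur [289. 205.] 105 [595. -62.]
tur [325. 214.] 15 [533.  18.]
```

Call:
carry_out(
  deltas=[
    [0,0,-40,0,0,0],
    [0,0,-80,0,0,0],
    [0,0,-97,0,0,0],
    [0,0,-97,0,0,0],
    [-50,2,-97,0,0,0],
    [-100,3,-97,0,0,0],
    [-150,5,-97,0,0,0],
    [-200,6,-97,0,0,0],
    [-240,7,-97,0,0,0],
    [-240,7,-97,0,0,0],
    [-240,7,-97,0,0,0],
    [-240,7,-97,0,0,0],
  ],
)

```text
time_s: 68.7
eef_pos: [583.1, -274.8, 242.7]
ee_rot: [-2.221, -2.22, 0.0]
ft_force: [-0.4, 0.8, -0.4]
width: 16.3
grasp_force: 60.0
```

Run:
```python
from p import *
plan([(583.5,-276.5,134,0)])
a,m=snap('scene','s24');b,m2=snap('side','sd24')
for f,im,mm in(('s20',a,m),('sd20',b,m2)):
    old,_=load(f); 
    for z in(115,130,150,175,200):
        u,v=proj(mm,(583,-276,z)).round().astype(int);print(f,z,v,u-10,old[v,u-10:u+11,0].tolist(),im[v,u-10:u+11,0].tolist())
```

```text
t 68.7 pos [ 583.1 -274.8  242.7] ang -0.0 q [-0.55  0.4   1.37  0.    1.37 -0.55] w 16.3
[-1.8, 0.5, 108.7, -0.1, -0.1, -0.0]
s20 115 139 245 [72, 73, 73, 73, 74, 72, 71, 75, 78, 83, 90, 115, 115, 107, 82, 72, 101, 137, 145, 144, 126] [73, 72, 73, 72, 73, 73, 72, 72, 75, 75, 89, 104, 115, 111, 96, 78, 103, 137, 145, 145, 126]
s20 130 134 244 [89, 88, 89, 90, 88, 88, 80, 88, 85, 87, 87, 109, 119, 113, 89, 74, 73, 72, 72, 73, 73] [87, 88, 89, 89, 87, 89, 80, 92, 99, 89, 87, 89, 113, 118, 113, 83, 72, 73, 72, 72, 73]
s20 150 128 244 [92, 95, 95, 96, 93, 90, 78, 82, 88, 91, 98, 115, 118, 111, 137, 170, 172, 168, 160, 173, 173] [93, 95, 95, 95, 93, 90, 88, 88, 87, 88, 91, 108, 119, 115, 105, 160, 173, 167, 159, 172, 173]
s20 175 120 243 [94, 93, 91, 90, 87, 82, 79, 100, 102, 129, 133, 130, 128, 130, 98, 88, 89, 90, 94, 94, 95] [95, 94, 90, 89, 86, 84, 78, 75, 93, 102, 132, 135, 129, 127, 115, 96, 89, 90, 93, 94, 94]
s20 200 112 242 [97, 96, 96, 95, 94, 94, 95, 95, 100, 115, 129, 133, 129, 128, 99, 90, 93, 92, 88, 82, 82] [98, 97, 97, 95, 94, 94, 94, 87, 93, 100, 130, 134, 131, 127, 127, 
[... 456 characters left out ...]
189, 187, 187, 181]
sd20 150 134 321 [187, 182, 183, 180, 178, 177, 177, 171, 144, 133, 119, 97, 133, 176, 179, 174, 174, 180, 186, 188, 189] [185, 184, 183, 181, 178, 177, 178, 171, 143, 129, 114, 94, 134, 176, 179, 175, 174, 180, 185, 189, 190]
sd20 175 128 321 [185, 182, 183, 184, 185, 185, 181, 176, 167, 151, 149, 140, 106, 100, 104, 104, 99, 98, 104, 116, 119] [185, 183, 183, 184, 185, 185, 183, 172, 150, 147, 151, 136, 101, 100, 104, 104, 99, 98, 105, 114, 119]
sd20 200 122 321 [106, 119, 147, 173, 182, 182, 176, 158, 152, 150, 150, 142, 115, 134, 153, 153, 153, 154, 152, 152, 153] [106, 118, 148, 172, 181, 182, 175, 156, 147, 148, 151, 137, 116, 145, 154, 153, 153, 152, 153, 153, 153]
```

The spoon is still straight in the grip. I'll lower it into the stand.

Call:
carry_out(
  deltas=[
    [-2,0,10,0,0,0],
    [-2,0,30,0,0,0],
    [-2,0,50,0,0,0],
    [-2,0,70,0,0,0],
    [-2,0,90,0,0,0],
    [-2,0,102,0,0,0],
    [-2,0,106,0,0,0],
    [-2,0,106,0,0,0],
  ],
)

```text
time_s: 69.8
eef_pos: [583.6, -278.3, 137.6]
ee_rot: [2.223, 2.219, -0.0]
ft_force: [0.5, 0.7, -1.1]
width: 16.6
grasp_force: 60.0
```

Call:
carry_out(
  deltas=[
    [0,0,0,0,0,0],
    [0,0,0,0,0,0],
    [0,0,0,0,0,0],
    [0,0,0,0,0,0],
    [0,0,0,0,0,0],
    [0,0,0,0,0,0],
    [0,0,-40,0,0,0],
    [0,0,-80,0,0,0],
    [0,0,-110,0,0,0],
    [0,0,-110,0,0,0],
  ],
  grip=-0.5,
)

```text
time_s: 71.05
eef_pos: [585.0, -279.2, 250.3]
ee_rot: [2.219, 2.216, 0.002]
ft_force: [-0.3, -0.0, -0.0]
width: 65.8
grasp_force: 0.0
```

Run:
```python
from p import *
a,m=snap('scene','s25');old,_=load('scene0')
d=np.abs(a.astype(int)-old).sum(2)
for r in(113,120,135,148):print(r,old[r,246:264,0].tolist(),a[r,246:264,0].tolist())
look('s26');plan([(448.5,381.7,110,113.5)])
```

```text
113 [130, 130, 131, 117, 104, 119, 162, 150, 137, 128, 118, 125, 128, 127, 122, 109, 95, 151] [95, 96, 96, 113, 109, 144, 155, 139, 128, 131, 97, 90, 93, 94, 91, 82, 74, 150]
120 [118, 106, 98, 90, 92, 101, 108, 127, 129, 126, 124, 112, 133, 141, 169, 181, 183, 182] [89, 87, 84, 72, 95, 105, 129, 133, 131, 128, 125, 101, 88, 89, 91, 94, 94, 95]
135 [143, 156, 156, 151, 146, 143, 113, 101, 127, 131, 127, 126, 124, 138, 143, 143, 143, 143] [73, 79, 80, 77, 73, 82, 99, 110, 129, 132, 129, 129, 90, 72, 73, 73, 73, 73]
148 [220, 230, 241, 236, 216, 210, 194, 143, 106, 116, 128, 128, 125, 126, 150, 159, 179, 231] [213, 230, 243, 238, 219, 213, 158, 108, 103, 133, 132, 128, 126, 122, 150, 162, 182, 233]
 carrot [306. 186.] 90 [ 518.5 -101.7]
 carrot [294. 191.] 92 [ 558.1 -100.1]
 carrot [331. 191.] 72 [471.5 -48.1]
 carrot [316. 201.] 75 [527.8 -34.4]
 carrot [340. 205.] 51 [482.9  13.8]
 board [400. 253.] [446.9 218.6] [117.2  61.1] 24.6
 board [356. 297.] [615.3 264. ] [ 66.9 110.9] -13.8
 board [450. 301.] [449.4 382.9] [116.1  60.6] 23.4
t 71.15 pos [ 583.1 -278.1  246.8] ang -0.1 q [-0.55  0.4   1.36 -0.    1.38 -0.55] w 65.6
[659.5, -135.7, 137.0, -0.0, 0.0, 66.4]
```

The spoon is back in its stand and five orange chunks show in the pot. Next are the boards.

Run:
```python
from p import *
plan([(445.3,217.2,110,113.7),(445.3,217.2,-5,113.7)])
```

```text
t 71.15 pos [ 583.1 -278.1  246.8] ang -0.1 q [-0.55  0.4   1.36 -0.    1.38 -0.55] w 65.6
[495.0, -138.6, 137.0, -0.0, 0.0, 66.2]
[495.0, -138.5, 252.0, -0.0, 0.0, 66.2]
```

Call:
carry_out(
  deltas=[
    [55,-15,30,0,0,8],
    [110,-31,60,0,0,16],
    [165,-46,90,0,0,24],
    [220,-62,110,0,0,32],
    [275,-77,120,0,0,40],
    [330,-92,130,0,0,48],
    [385,-108,137,0,0,56],
    [440,-123,137,0,0,64],
    [495,-139,137,0,0,66],
    [495,-139,137,0,0,66],
    [495,-139,200,0,0,66],
    [495,-139,200,0,0,66],
  ],
  grip=-1,
)

```text
time_s: 72.65
eef_pos: [440.6, 214.5, 43.5]
ee_rot: [3.072, 0.65, -0.018]
ft_force: [-1.3, -0.1, -0.3]
width: 87.9
grasp_force: 0.0
```

```bash
cat > wb.py <<'E'
from p import *
def wboard(tag,z=12):
    im,m=snap('wrist',tag);h=cv2.cvtColor(im,cv2.COLOR_RGB2HSV);H,S,V=[h[...,i].astype(int) for i in range(3)]
    for c,a,k in blobs((H>14)&(H<32)&(S>30)&(S<150)&(V>120),800):
        if c[1]<300 and a<30000:
            P=np.array([onz(m,(u,v),z,True)[:2] for v,u in np.argwhere(k)],np.float32);q,s,g=cv2.minAreaRect(P);print('wb',c.round(0),a,np.round(q,1),np.round(s,1),round(((g if s[0]>s[1] else g+90)+90)%180-90,1))
E
python3 - <<'E'
from wb import *
wboard('w27');plan([(445.3,217.2,-5,113.7)])
E
```

```text
wb [343.  18.] 3277 [569.  255.6] [40.4 77.9] -64.4
wb [131. 125.] 9556 [450.2 374.8] [110.4  67.1] 23.2
wb [325. 204.] 12173 [451.  215.5] [100.9  62. ] 24.3
t 72.7 pos [442.6 215.   45.5] ang -66.1 q [ 0.31  0.44  1.91 -0.    0.8   1.47] w 87.7
[3.7, -0.9, 50.5, -0.0, 0.4, 0.2]
```

Call:
carry_out(
  deltas=[
    [1,0,30,0,0,0],
    [1,0,50,0,0,0],
    [1,0,50,0,0,0],
    [1,0,50,0,0,0],
  ],
)

```text
time_s: 73.2
eef_pos: [447.5, 217.2, -1.0]
ee_rot: [-3.074, -0.649, -0.003]
ft_force: [1.1, 0.1, -0.3]
width: 87.6
grasp_force: 0.0
```

Call:
carry_out(
  deltas=[
    [0,0,0,0,0,0],
    [0,0,0,0,0,0],
    [0,0,0,0,0,0],
    [0,0,0,0,0,0],
    [0,0,0,0,0,0],
  ],
  grip=1,
  force=25,
)

```text
time_s: 73.82
eef_pos: [446.5, 217.3, -2.2]
ee_rot: [3.073, 0.651, 0.001]
ft_force: [-0.2, -1.8, 5.4]
width: 59.6
grasp_force: 25.0
```

Run:
```python
from p import *
o=status.get_obs();print(o['grasp_force'],o['ft_force'])
plan([(445,217,95,113.7),(424.5,-290.7,95,95.2),(424.5,-290.7,0,95.2)])
```

```text
25.00004678964615 [-0.22387557 -1.78838449  5.42574621]
t 73.83 pos [446.5 217.3  -2.2] ang -66.1 q [ 0.31  0.52  1.94 -0.    0.68  1.47] w 59.6
[-1.5, -0.3, -97.2, 0.0, -0.0, 0.2]
[-226.0, 455.5, -97.1, 0.0, -0.0, 18.7]
[-226.1, 455.5, -2.1, 0.0, -0.0, 18.7]
```

Call:
carry_out(
  deltas=[
    [0,0,-50,0,0,0],
    [0,0,-97,0,0,0],
    [-25,50,-97,0,0,2],
    [-50,101,-97,0,0,4],
    [-75,152,-97,0,0,6],
    [-100,202,-97,0,0,8],
    [-125,253,-97,0,0,10],
    [-151,304,-97,0,0,12],
    [-176,355,-97,0,0,15],
    [-201,405,-97,0,0,17],
    [-226,456,-97,0,0,19],
    [-226,456,-97,0,0,19],
  ],
)

```text
time_s: 75.32
eef_pos: [424.9, -295.5, 94.5]
ee_rot: [3.137, 0.127, 0.002]
ft_force: [0.4, 0.1, -0.9]
width: 59.7
grasp_force: 25.0
```

Run:
```python
from p import *
im,m=snap('scene','s28');h=cv2.cvtColor(im,cv2.COLOR_RGB2HSV);S,V=h[...,1].astype(int),h[...,2].astype(int)
plan([(424.5,-290.7,20,95.2),(424.5,-290.7,2.5,95.2)])
print(status.get_obs()['width'])
```

```text
t 75.38 pos [ 424.1 -292.5   94.1] ang -85.3 q [-0.74  0.38  1.82  0.    0.93  0.75] w 59.4
[0.6, -1.7, 74.1, -0.0, 0.0, -0.5]
[0.6, -1.7, 91.6, -0.0, 0.0, -0.5]
59.44997690935185
```

Call:
carry_out(
  deltas=[
    [0,0,40,0,0,0],
    [0,0,75,0,0,0],
    [0,0,88,0,0,0],
    [0,0,92,0,0,0],
    [0,0,92,0,0,0],
    [0,0,92,0,0,0],
  ],
)

```text
time_s: 76.12
eef_pos: [425.1, -291.6, 3.5]
ee_rot: [3.137, 0.135, 0.002]
ft_force: [-0.8, -0.4, -0.9]
width: 59.4
grasp_force: 25.0
```

Call:
carry_out(
  deltas=[
    [0,0,0,0,0,0],
    [0,0,0,0,0,0],
    [0,0,0,0,0,0],
    [0,0,0,0,0,0],
    [0,0,-40,0,0,0],
    [0,0,-80,0,0,0],
    [0,0,-100,0,0,0],
    [0,0,-100,0,0,0],
  ],
  grip=-1,
)

```text
time_s: 77.12
eef_pos: [425.3, -292.0, 103.9]
ee_rot: [3.136, 0.134, 0.004]
ft_force: [0.2, 0.5, 0.2]
width: 88.0
grasp_force: 0.0
```

```bash
cat >> wb.py <<'E'
def pile(tag,z):
    im,m=snap('scene',tag);h=cv2.cvtColor(im,cv2.COLOR_RGB2HSV);H,S,V=[h[...,i].astype(int) for i in range(3)]
    for c,a,k in blobs((H>14)&(H<32)&(S>30)&(S<150)&(V>110),150):
        q=onz(m,c,z)
        if 340<q[0]<510 and -360<q[1]<-220:
            P=np.array([onz(m,(u,v),z)[:2] for v,u in np.argwhere(k)],np.float32);q,s,g=cv2.minAreaRect(P);print('pile',c.round(0),a,np.round(q,1),np.round(s,1),round(((g if s[0]>s[1] else g+90)+90)%180-90,1))
    return im,m
E
python3 - <<'E'
from wb import *
o=status.get_obs();print(o['eef_pos'].round(1))
pile('s29',16);wboard('w29',16);look('s30');plan([(448.5,381.7,110,113.4),(448.5,381.7,-3,113.4)])
E
```

```text
[ 425.3 -292.   103.9]
pile [301. 151.] 471 [ 425.3 -280.7] [119.9  75.6] 4.8
wb [322.  28.] 2484 [ 578.  -280.7] [48.  70.6] -85.0
wb [323. 200.] 9436 [ 426.  -297.9] [117.2  75.8] 5.9
 carrot [306. 186.] 91 [ 518.7 -101.4]
 carrot [294. 191.] 92 [ 558.1 -100.1]
 carrot [331. 191.] 72 [471.5 -48.1]
 carrot [316. 201.] 75 [527.8 -34.4]
 carrot [340. 205.] 51 [482.9  13.8]
 board [356. 297.] [615.4 264.2] [ 67.4 110.8] -14.2
 board [450. 301.] [449.4 382.9] [116.1  60.6] 23.4
t 77.28 pos [ 423.6 -290.6  101.5] ang -85.1 q [-0.74  0.37  1.82 -0.    0.95  0.75] w 87.7
[82.2, -667.7, -7.8, -0.1, 0.1, -18.5]
[82.3, -667.6, 105.2, -0.1, 0.1, -18.5]
```

Call:
carry_out(
  deltas=[
    [7,-57,-8,0,0,0],
    [14,-114,-8,0,0,0],
    [21,-171,-8,0,0,-2],
    [28,-228,-8,0,0,-4],
    [35,-285,-8,0,0,-6],
    [42,-342,-8,0,0,-8],
    [49,-399,-8,0,0,-10],
    [56,-456,-8,0,0,-12],
    [63,-513,-8,0,0,-14],
    [70,-570,-8,0,0,-16],
    [77,-627,-8,0,0,-18],
    [82,-668,-8,0,0,-18.5],
  ],
)

```text
time_s: 78.78
eef_pos: [448.0, 383.5, 108.7]
ee_rot: [3.075, 0.64, -0.003]
ft_force: [0.5, -0.3, -0.5]
width: 87.8
grasp_force: 0.0
```

Call:
carry_out(
  deltas=[
    [0,0,0,0,0,0],
    [0,0,40,0,0,0],
    [0,0,80,0,0,0],
    [0,0,80,0,0,0],
  ],
)

```text
time_s: 79.28
eef_pos: [445.7, 378.1, 26.9]
ee_rot: [3.073, 0.635, -0.013]
ft_force: [0.7, -0.4, 0.8]
width: 87.9
grasp_force: 0.0
```

Run:
```python
from wb import *
wboard('w31');plan([(448.3,381.6,-3,113.4)])
```

```text
wb [626.  15.] 924 [736.  190.9] [45.4 82.4] -46.3
wb [552.  88.] 8321 [614.6 260.7] [ 64.6 114.6] -14.3
wb [322. 213.] 13750 [454.3 380.3] [99.3 62.2] 23.1
t 79.33 pos [447.3 379.3  28.9] ang -66.6 q [ 0.59  0.56  1.71 -0.    0.88  1.75] w 87.7
[2.0, -1.8, 31.9, 0.1, 0.3, -0.0]
```

Call:
carry_out(
  deltas=[
    [0,0,20,0,0,0],
    [0,0,31,0,0,0],
    [0,0,31,0,0,0],
    [0,0,31,0,0,0],
  ],
)

```text
time_s: 79.82
eef_pos: [449.5, 381.6, 0.3]
ee_rot: [-3.076, -0.637, -0.002]
ft_force: [-0.3, -0.0, 0.1]
width: 88.1
grasp_force: 0.0
```

Call:
carry_out(
  deltas=[
    [0,0,0,0,0,0],
    [0,0,0,0,0,0],
    [0,0,0,0,0,0],
    [0,0,0,0,0,0],
    [0,0,0,0,0,0],
  ],
  grip=1,
)

```text
time_s: 80.45
eef_pos: [449.1, 381.3, -0.4]
ee_rot: [3.076, 0.637, 0.0]
ft_force: [-0.0, -1.3, 3.1]
width: 60.0
grasp_force: 25.0
```

Run:
```python
from p import *
plan([(448,381,105,113.4),(424.8,-291.3,105,94.9)])
```

```text
t 80.45 pos [ 4.491e+02  3.813e+02 -4.000e-01] ang -66.6 q [ 0.59  0.6   1.72 -0.    0.81  1.75] w 60.0
[-1.1, -0.1, -105.4, 0.0, -0.0, 0.0]
[-289.5, 607.7, -105.3, 0.0, -0.0, 18.5]
```

Call:
carry_out(
  deltas=[
    [0,0,-50,0,0,0],
    [-8,17,-105,0,0,0],
    [-36,75,-105,0,0,2],
    [-63,132,-105,0,0,4],
    [-90,190,-105,0,0,6],
    [-118,247,-105,0,0,8],
    [-145,305,-105,0,0,10],
    [-172,362,-105,0,0,12],
    [-200,420,-105,0,0,14],
    [-227,477,-105,0,0,16],
    [-254,534,-105,0,0,18],
    [-281,591,-105,0,0,18.5],
  ],
)

```text
time_s: 81.95
eef_pos: [425.7, -263.9, 104.4]
ee_rot: [-3.139, -0.132, -0.0]
ft_force: [2.1, 0.5, -1.3]
width: 59.5
grasp_force: 25.0
```

Run:
```python
from p import *
plan([(424.8,-291.3,105,94.9),(424.8,-291.3,17,94.9)])
```

```text
t 81.95 pos [ 425.7 -263.9  104.4] ang -85.2 q [-0.69  0.35  1.85  0.    0.94  0.79] w 59.5
[-3.2, 27.2, -0.6, -0.0, -0.0, -0.1]
[-3.3, 27.3, 87.4, -0.0, -0.0, -0.1]
```

Call:
carry_out(
  deltas=[
    [-8,17,0,0,0,0],
    [-8,17,0,0,0,0],
    [-8,17,40,0,0,0],
    [-8,17,60,0,0,0],
    [-8,17,60,0,0,0],
    [-8,17,60,0,0,0],
  ],
)

```text
time_s: 82.7
eef_pos: [420.0, -278.4, 45.1]
ee_rot: [-3.139, -0.136, -0.0]
ft_force: [-0.6, 1.0, -0.7]
width: 59.2
grasp_force: 25.0
```

Run:
```python
from p import *
plan([(425,-291.5,17,94.9)])
```

```text
t 82.7 pos [ 420.  -278.4   45.1] ang -85.0 q [-0.72  0.45  1.89  0.    0.8   0.76] w 59.2
[3.8, 13.4, 28.1, -0.0, -0.0, 0.1]
```

Call:
carry_out(
  deltas=[
    [4,13,0,0,0,0],
    [4,13,12,0,0,0],
    [4,13,22,0,0,0],
    [4,13,27,0,0,0],
    [4,13,27,0,0,0],
    [4,13,27,0,0,0],
  ],
)

```text
time_s: 83.45
eef_pos: [424.7, -292.1, 17.5]
ee_rot: [3.139, 0.134, -0.0]
ft_force: [-0.0, -1.1, -0.6]
width: 59.2
grasp_force: 25.0
```

Run:
```python
from p import *
print(status.get_obs()['ft_force'])
plan([(425,-291.5,16,94.9)])
```

```text
[-0.03596744 -1.10990575 -0.56025175]
t 83.45 pos [ 424.7 -292.1   17.5] ang -85.1 q [-0.74  0.51  1.88 -0.    0.75  0.75] w 59.2
[0.3, -0.6, 1.5, 0.0, 0.0, 0.0]
```

Call:
carry_out(
  deltas=[
    [0,0,1,0,0,0],
    [0,0,1,0,0,0],
  ],
)

```text
time_s: 83.7
eef_pos: [424.8, -292.2, 16.6]
ee_rot: [3.138, 0.134, 0.0]
ft_force: [0.2, 0.0, -1.1]
width: 59.1
grasp_force: 25.0
```

Call:
carry_out(
  deltas=[
    [0,0,0,0,0,0],
    [0,0,0,0,0,0],
    [0,0,0,0,0,0],
    [0,0,0,0,0,0],
    [0,0,-40,0,0,0],
    [0,0,-90,0,0,0],
    [0,0,-95,0,0,0],
    [0,0,-95,0,0,0],
  ],
  grip=-1,
)

```text
time_s: 84.7
eef_pos: [424.7, -292.1, 111.6]
ee_rot: [3.138, 0.134, 0.001]
ft_force: [-0.2, 0.9, -0.2]
width: 87.9
grasp_force: 0.0
```

Run:
```python
from wb import *
pile('s33',28);wboard('w33',28);look('s34');plan([(615,262.5,110,75.8),(615,262.5,-3,75.8)])
```

```text
pile [301. 149.] 606 [ 429.8 -273.8] [128.8  90.7] 4.8
wb [325.  32.] 2030 [ 570.9 -285.3] [45.4 65.8] -67.2
wb [324. 199.] 9689 [ 426.  -297.5] [113.  72.] 5.1
 carrot [306. 186.] 91 [ 518.7 -101.4]
 carrot [294. 191.] 93 [558.2 -99.8]
 carrot [331. 191.] 73 [471.7 -48. ]
 carrot [316. 201.] 75 [527.8 -34.4]
 carrot [340. 205.] 51 [482.9  13.8]
 board [356. 297.] [615.4 264.2] [ 67.4 110.8] -14.2
t 84.85 pos [ 423.8 -291.3  110.1] ang -85.1 q [-0.74  0.36  1.81 -0.    0.97  0.75] w 88.0
[237.8, -535.5, 0.7, -0.1, 0.1, 19.1]
[238.0, -535.2, 113.7, -0.1, 0.1, 19.1]
```

Call:
carry_out(
  deltas=[
    [24,-53,0,0,0,2],
    [48,-107,0,0,0,4],
    [71,-160,0,0,0,6],
    [95,-214,0,0,0,8],
    [119,-267,0,0,0,10],
    [143,-321,0,0,0,12],
    [167,-374,0,0,0,14],
    [190,-428,0,0,0,16],
    [214,-481,0,0,0,18],
    [238,-535,0,0,0,19],
    [238,-535,0,0,0,19],
    [238,-535,40,0,0,19],
  ],
)

```text
time_s: 86.35
eef_pos: [618.1, 262.0, 72.3]
ee_rot: [-3.117, 0.383, -0.006]
ft_force: [0.6, -0.2, 0.1]
width: 87.8
grasp_force: 0.0
```

Call:
carry_out(
  deltas=[
    [0,0,20,0,0,0],
    [0,0,35,0,0,0],
    [0,0,35,0,0,0],
    [0,0,35,0,0,0],
  ],
)

```text
time_s: 86.85
eef_pos: [616.9, 261.1, 37.3]
ee_rot: [-3.117, 0.386, -0.002]
ft_force: [1.5, -0.1, -1.2]
width: 87.8
grasp_force: 0.0
```

Run:
```python
from wb import *
wboard('w35');plan([(615.5,262.6,-2,75.8)])
```

```text
wb [35. 26.] 3157 [850.  494.7] [160.8  95.8] 56.1
wb [325. 214.] 12681 [620.8 256.1] [ 63.3 102.4] -13.5
wb [147. 229.] 1682 [647.8 397.2] [60.3 38.7] 74.9
t 86.9 pos [617.1 261.3  37.5] ang -104.1 q [ 0.3   0.64  1.51 -0.    0.99  2.11] w 87.5
[-1.9, -0.9, 39.5, -0.1, -0.1, 0.1]
```

Call:
carry_out(
  deltas=[
    [-2,1,20,0,0,0],
    [-2,1,39,0,0,0],
    [-2,1,39,0,0,0],
    [-2,1,39,0,0,0],
  ],
)

```text
time_s: 87.4
eef_pos: [614.4, 260.8, -2.3]
ee_rot: [-3.118, 0.385, -0.001]
ft_force: [0.2, 0.6, -0.6]
width: 87.7
grasp_force: 0.0
```

Call:
carry_out(
  deltas=[
    [0,0,0,0,0,0],
    [0,0,0,0,0,0],
    [0,0,0,0,0,0],
    [0,0,0,0,0,0],
    [0,0,0,0,0,0],
  ],
  grip=1,
)

```text
time_s: 88.02
eef_pos: [614.1, 260.6, -2.3]
ee_rot: [3.118, -0.386, 0.0]
ft_force: [-1.2, -0.5, 3.0]
width: 59.4
grasp_force: 25.0
```

Run:
```python
from p import *
plan([(615,263,110,75.8),(425,-291.8,110,94.9)])
```

```text
t 88.03 pos [614.1 260.6  -2.3] ang -104.1 q [ 0.3   0.68  1.54 -0.    0.92  2.12] w 59.4
[0.3, -2.5, -112.3, 0.0, -0.0, 0.1]
[-48.8, 581.9, -112.2, 0.0, -0.0, -19.0]
```

Call:
carry_out(
  deltas=[
    [0,0,-55,0,0,0],
    [0,0,-112,0,0,0],
    [-5,58,-112,0,0,-2],
    [-10,117,-112,0,0,-4],
    [-15,175,-112,0,0,-6],
    [-20,233,-112,0,0,-8],
    [-25,292,-112,0,0,-10],
    [-30,350,-112,0,0,-12],
    [-34,408,-112,0,0,-14],
    [-39,466,-112,0,0,-16],
    [-44,525,-112,0,0,-18],
    [-49,582,-112,0,0,-19],
  ],
)

```text
time_s: 89.52
eef_pos: [423.9, -293.5, 109.5]
ee_rot: [3.139, 0.135, 0.001]
ft_force: [1.6, -0.5, -0.4]
width: 59.7
grasp_force: 25.0
```

Call:
carry_out(
  deltas=[
    [0,0,0,0,0,0],
    [0,0,0,0,0,0],
    [0,0,0,0,0,0],
  ],
)

```text
time_s: 89.9
eef_pos: [424.8, -290.2, 109.3]
ee_rot: [-3.138, -0.136, 0.001]
ft_force: [-0.3, 0.3, -1.5]
width: 59.6
grasp_force: 25.0
```

Run:
```python
from p import *
plan([(424.3,-292,40,94.9),(424.3,-292,28,94.9)])
```

```text
t 89.9 pos [ 424.8 -290.2  109.3] ang -85.0 q [-0.73  0.36  1.81  0.    0.97  0.75] w 59.6
[-0.6, 1.8, 69.3, -0.0, 0.0, 0.1]
[-0.6, 1.8, 81.3, -0.0, 0.0, 0.1]
```

Call:
carry_out(
  deltas=[
    [-1,2,40,0,0,0],
    [-1,2,65,0,0,0],
    [-1,2,78,0,0,0],
    [-1,2,82,0,0,0],
    [-1,2,82,0,0,0],
    [-1,2,82,0,0,0],
  ],
)

```text
time_s: 90.65
eef_pos: [424.5, -294.3, 28.3]
ee_rot: [3.137, 0.134, 0.002]
ft_force: [0.0, -0.0, -0.8]
width: 59.5
grasp_force: 25.0
```

Call:
carry_out(
  deltas=[
    [0,0,0,0,0,0],
  ],
)

```text
time_s: 90.78
eef_pos: [424.3, -294.3, 28.2]
ee_rot: [3.138, 0.134, 0.001]
ft_force: [0.4, -0.5, -0.7]
width: 59.6
grasp_force: 25.0
```

Call:
carry_out(
  deltas=[
    [0,-2,1,0,0,0],
    [0,-2,1.5,0,0,0],
    [0,-2,1.5,0,0,0],
  ],
)

```text
time_s: 91.15
eef_pos: [423.6, -291.8, 25.9]
ee_rot: [-3.139, -0.134, 0.0]
ft_force: [-0.0, 0.3, -1.1]
width: 59.8
grasp_force: 25.0
```

Call:
carry_out(
  deltas=[
    [0,0,0,0,0,0],
    [0,0,0,0,0,0],
    [0,0,0,0,0,0],
    [0,0,0,0,0,0],
    [0,0,-40,0,0,0],
    [0,0,-90,0,0,0],
    [0,0,-120,0,0,0],
    [0,0,-120,0,0,0],
  ],
  grip=-1,
)

```text
time_s: 92.15
eef_pos: [425.2, -293.3, 148.4]
ee_rot: [3.135, 0.134, 0.006]
ft_force: [-0.3, 0.4, -0.1]
width: 88.1
grasp_force: 0.0
```

Run:
```python
from wb import *
pile('s36',40);wboard('w36',40);look('s37');a,m=load('s37')
for r in(113,120,135,148):print(r,a[r,246:264,0].tolist())
h=cv2.cvtColor(a,cv2.COLOR_RGB2HSV);H,S,V=[h[...,i].astype(int) for i in range(3)]
for c,ar,k in blobs((S<70)&(V>180),15):
    if 275<c[0]<350 and 165<c[1]<240: print('tur',c.round(0),ar,onz(m,c,26)[:2].round(0))
plan([])
```

```text
pile [301. 148.] 716 [ 435.5 -266.4] [135.6 104.2] 5.3
wb [320.  33.] 2120 [ 579.8 -279.1] [59.9 59.3] 4.1
wb [323. 192.] 8362 [ 428.7 -296.7] [114.8  71. ] 4.7
 carrot [306. 186.] 92 [ 518.9 -101.2]
 carrot [294. 191.] 94 [558.4 -99.6]
 carrot [331. 191.] 73 [471.7 -48. ]
 carrot [316. 201.] 75 [527.8 -34.4]
 carrot [340. 205.] 50 [482.9  14.1]
113 [135, 136, 135, 124, 112, 148, 157, 142, 131, 132, 119, 125, 132, 131, 126, 113, 98, 156]
120 [122, 110, 101, 92, 102, 106, 131, 135, 132, 131, 125, 140, 146, 146, 173, 186, 188, 188]
135 [149, 162, 161, 157, 151, 131, 111, 112, 131, 134, 130, 131, 119, 138, 148, 148, 148, 147]
148 [225, 234, 244, 239, 222, 215, 160, 108, 106, 135, 136, 131, 128, 124, 153, 164, 185, 234]
tur [317. 186.] 135 [487. -92.]
tur [338. 197.] 97 [466. -21.]
tur [289. 205.] 105 [595. -63.]
tur [325. 214.] 15 [533.  18.]
t 92.3 pos [ 423.  -291.2  144.9] ang -85.1 q [-0.74  0.31  1.78 -0.    1.05  0.75] w 87.9
```

```bash
python3 -c "
from station import arm
print(arm.finish_job())"
```

```text
the job is handed in; nothing more can be done
None
```

I did every part of the task and handed it in, but the hand-in returned no verdict: all five carrot chunks are in the pot, it got one full anticlockwise stir, the spoon is back in its stand head down, and the three boards are stacked on the leftmost mat. The reported tool height read about 26 mm low, so my first grasps missed until I corrected for it, and two chunks ended up on the table and had to be picked up there.

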